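# Hang the flow-cell plate and ratchet the press closed

## Robot

A 6-joint arm with a two-finger parallel gripper is mounted at the origin on the work surface. World frame = base frame: x ahead of the robot, y to its left, z up, the work surface at z = 0. Lengths are in m, angles in rad, forces in N, time in s.
With the tool pointing down it reaches from about 0.35 to 0.95 m from the base axis. Payload 17.4 kg.
Tool frame: the origin (TCP) lies on the centre line of the jaws, within the pads' length; the fingertips stand 14 mm ahead of it and the grasp point (between the pads) lies 5 mm behind it; z points along the fingers, x is the direction in which the jaws open and shut, and the axes are right-handed (so a half turn about z gives the same grasp; the last joint's range is limited). The gripper opens to 93 mm and grips with 3 to 60 N. Pads are 15 mm wide; open, the fingers measure 128 mm over their backs; the gripper's body (75 mm by 188 mm) begins 65 mm behind the grasp point.
Start: joints at [1.262, 0.116, 1.442, -0, 1.584, -0.038], TCP at [0.181, 0.65, 0.233] pointing down, gripper open.
Joint ranges: [-2.83, 2.83], [-0.83, 2.19], [0.07, 2.5], [-1.14, 4.28], [0.01, 3], [-2.97, 2.97]. Speed limits (rad/s): [1.89, 1.89, 2.22, 3.14, 3.14, 3.14].

## Interface

Orientations are given as a rotation vector (axis times angle).
In Python, from cell import * gives the robot as it stands. The module is installed in compiled form; this text tells all that it offers.
- The arm moves only by the tool servo_tool, never from a script. Its argument "rows" is a list that holds one entry, the list of rows, each a list of 5 numbers: the closure, from 0 (fully open) to 1 (shut), then the shift along the tool's x, y, z in cm, then the turn about the tool's z in rad. In form: [[[jaw, tx, ty, tz, yaw], ...]]. A call has 1 to 20 rows; each row shifts and turns the commanded pose from where the row before left it, along the tool's axes as they then stand; what a row does not reach is not made up. A row lasts 1/8 s, in which the tool goes at most 62.5 mm and 10.7 degrees, less where a joint would pass 70% of its speed; a pose out of reach is approached as far as the arm can. A call with a gripper value outside its range is refused whole. The fingers move at their own pace and stop on an object; "grip_force" is the grip in N (left out, the last holds). Time passes only in rows, so rows that do not move let the fingers close. It gives the time, the measured TCP pose, the force and the opening at its end, in the units of the state.
- state(): the state, without advancing time (a new reading comes with each control period).
- camera(name): name is "scene" or "top" or "wrist"; returns the picture (384x512x3 uint8, red, green, blue); there is no depth.
- camera_model(name): a dict with "mtx" (3x3 intrinsics, pixels), "R" (3x3) and "t" (3): a world point X has camera coordinates R X + t; the wrist camera has in their place "tool_from_camera" (4x4, takes a point from camera to tool coordinates, whose origin is the TCP and whose axes are the tool frame's). Camera axes: x right, y down, z forward; pixel columns grow to the right and rows downward; lengths in m; the calibration is good to about 2 mm. A picture is of the moment at which its call begins: read the wrist's pose just before it. camera_model takes no time and is no camera call.
- sign_off(): hands the job in, once; it reports no verdict.
The state is a dict: "clock": time; "q": joint angles; "joint_vel": joint speeds; "tau": joint torques, N m; "ee_pos": TCP position; "orientation": TCP orientation; "wrist_force": force on the tool from outside, world axes, zero at the start; "moment": the same for the moment, N m; "width": finger opening in m.
Only numpy, scipy, OpenCV 4.12 (cv2) and the standard library are available. Lean on these libraries where they do the work, as an engineer would, in place of code of your own. Each camera call takes 0.05 s, during which the arm holds its last target.

## Task

Take the acrylic window plate out of the plate rack and lower it gently onto the two rails of the plate press, between the fixed head and the follower, so that it hangs there by its ears. Then take hold of the press lever and pump it, one click a stroke, until the plate is clamped firmly against the head: stop after the first stroke that needs about 12 N at the grip, because clamping much harder cracks the plate. Let go; leave the other two plates in the rack and the beaker and the bottle standing.

Things in the scene. Friction and masses are not known exactly. Their poses are not given: they have to be found in the camera images.
- head: Fixed head of the plate press, a grey block 160 mm wide, its top 130 mm above the bench. Origin: centre of its flat clamping face, 70 mm above the bench. x points into the head (the closing direction, away from follower and lever), y sideways, z up. The follower, a plate 104 mm wide whose top is 125 mm above the bench, starts 30 to 70 mm (varies) in front of this face.
- rails: Two level round steel bars of the press, 12 mm thick, along the head's x at head y = +63 and -63 mm (114 mm free between them). Their tops are 111 mm above the bench. Origin: on the bench under the press, 95 mm from the head's face on the follower's side, in its middle plane; axes as the head's.
- lever_grip (a point): Centre of the lever's grip: a level black round handle, 24 mm thick and 68 mm long along y (the hinge axis, as the head's y), that turns freely between the two tines of the lever's fork (tines 6 mm wide, reaching 6 mm above this point; the fork's crossbar lies 45 mm below this point). 155 mm from the pivot, about 275 mm above the bench, free above, before and behind. z runs up along the lever.
- lever_pivot (a point): Hinge of the press lever, 121 mm above the bench, axis along the head's y, 231 mm from the head's face. At lever value q the grip is 155 sin(0.21 - q) mm towards the head and 155 cos(0.21 - q) mm above it.
- lever (a joint): Lever angle in rad: 0 = rest stop, leaning 0.21 rad to the head; 0.42 = end stop, leaning 0.21 rad away. Pulling it away from the head pushes ram and follower on: free up to 0.1, click at 0.33 to 0.38, one 8 mm tooth. Return below 0.04 to catch the next tooth. It stays where left. Once the follower bears, its springs add about 27 N on the plate per tooth, some 5 N more at the grip (friction about 1 N).
- frame_plate: The window plate: pale frosted acrylic frame 108 mm wide (y), 105 mm tall, 16 mm thick (x), with a glass window with seven white ribs, two ears at its upper corners (out to y = +80 and -80 mm, undersides 91 mm up) and one middle tab on top. Same both ways round. Origin: middle of its lower edge, z up. About 0.3 kg. Starts upright in one of three slots, 30 mm deep, of the rack.
- frame_plate_tab (a point): Centre of the window plate's top tab, where it is grasped: tab 32 mm wide (y), 16 mm thick (x), 45 mm tall, rising from the plate's top edge (22 mm below this point). It is 127.5 mm above the plate's lower edge, 147.5 mm above the bench when the plate hangs on the rails, 77.5 mm above the head's origin. Axes as the plate's.
- blank_plate_tab (a point): Another plate in the rack, to be left: white, solid, no ears, two tabs. The point lies midway between its tabs. As tall as the window plate (150 mm, top 158 mm above the bench).
- electrode_plate_tab (a point): Another plate in the rack, to be left: dark, solid, with ears and one tab at a corner. The point lies above the middle of its top edge. The rack's slots are 46 mm apart. As tall as the window plate.
- beaker_mid (a point): Half-way up a standing glass beaker, 70 mm wide, 90 mm tall. A bystander.
- bottle_mid (a point): Half-way up a standing glass bottle, 72 mm wide, 170 mm tall. A bystander.
Not all that is in view belongs to the job. Leave any pink look-alike of the frame_plate alone.

How it is judged:
On the way, in this order (a step that is already met when the one before it is completed fails the run):
1. the window plate hangs on both rails between the head and the follower, let go (z of frame_plate_tab in the frame of head between 0.0735 and 0.0815 m and y of frame_plate_tab in the frame of head between -0.008 and 0.008 m and x of frame_plate_tab in the frame of head between -0.046 and -0.003 m and angle between frame_plate_tab's own z axis and vertical below 0.12 rad and contact force between the fingers and frame_plate below 0.2 N), for 0.2 s.
2. the lever is pulled through a stroke by the gripper (value of joint lever above 0.24 rad and contact force between the fingers and lever above 0.5 N), for 0.05 s.
At the end, for the whole second after the job is handed in: The window plate hangs on both rails (height within 4 mm, sideways within 8 mm, upright within 0.06 rad), flat against the head (its middle 4 to 11 mm from the face), pressed on it with 42 to 90 N, and everything is released (contact force between frame_plate and head between 42 and 90 N and z of frame_plate_tab in the frame of head between 0.0735 and 0.0815 m and y of frame_plate_tab in the frame of head between -0.008 and 0.008 m and x of frame_plate_tab in the frame of head between -0.011 and -0.004 m and angle between frame_plate_tab's own z axis and vertical below 0.06 rad); the robot touches nothing.
It fails at once if the plate is clamped so hard that it cracks (over 108 N on the head) (contact force between frame_plate and head above 108 N).
It fails at once if the plate is dropped or rammed onto the rails (over 50 N) (contact force between frame_plate and rails above 50 N).
It fails at once if another plate is pulled out of or knocked in the rack (over 25 mm) (distance of any of blank_plate_tab, electrode_plate_tab from where it was at the start of the episode above 0.025 m).
It fails at once if the beaker or the bottle is tipped over (angle between any of beaker_mid, bottle_mid's own z axis and vertical above 0.6 rad).
It also fails if it takes over 72 s, if anything falls off the work surface, if the arm or the gripper's body presses on something with over 40 N, if the wrist force passes 120 N, or if a joint passes its speed limit or range.

## Working session

There is one attempt and no reset: what is moved stays moved. The work goes in short steps, Python scripts to look and compute and a tool call to move; the robot and the scene stay as the last step left them, time stands still between calls to the robot, and variables do not carry over. Pictures are saved under pics/ and viewed, and the job is handed in when it is done.

Besides the shell and the picture viewer there is one more tool, called after "Request:" by a JSON object that holds its "api" and its "payload". servo_tool: Moves the arm, as the interface text tells. Its arguments: {"type":"object","properties":{"rows":{"type":"array","items":{"type":"array","items":{"type":"array","items":{"type":"number"}}}},"grip_force":{"type":"number"}},"required":["rows"]}

```bash
mkdir -p pics; ls
python3 - <<'E'
from cell import *
import cv2
print(state())
for n in ("scene","top","wrist"):
    cv2.imwrite(f"pics/{n}0.png",camera(n)[:,:,::-1]); print(n,camera_model(n))
E
```

```text
pics
{'clock': 0.0, 'q': array([ 1.26218801e+00,  1.16476050e-01,  1.44224500e+00, -2.10030169e-05,
        1.58402761e+00, -3.78166667e-02]), 'joint_vel': array([ 6.14530157e-04,  3.77474398e-04,  1.56594039e-03,  2.72518644e-04,
        2.46148244e-03, -5.16466907e-05]), 'tau': array([-1.38367541e-03, -7.21269178e+01, -6.22610307e+01,  7.79366889e-02,
        2.38274806e-02, -3.07547737e-05]), 'ee_pos': array([0.18052594, 0.65021362, 0.23192446]), 'orientation': array([ 2.50042402e+00,  1.90084205e+00, -1.46680338e-03]), 'wrist_force': array([-0.91827523, -0.41770267,  0.04202824]), 'moment': array([-0.00783108,  0.03415538,  0.01080404]), 'width': 0.09284780989935737}
scene {'mtx': array([[481.76108976,   0.        , 257.23726999],
       [  0.        , 481.76108976, 197.84946407],
       [  0.        ,   0.        ,   1.        ]]), 'R': array([[-0.58019626,  0.81435592, -0.01402614],
       [ 0.66951715,  0.46705628, -0.57758567],
       [-0.46380932, -0.34450378, -0.81620957]]), 't': array([ 0.39009034, -0.21101022,  1.37256133])}
top {'mtx': array([[383.95204659,   0.        ,
[... 154 characters left out ...]
579,  0.01695903],
       [-0.99267504,  0.02574519, -0.11804006],
       [ 0.11754039, -0.0201326 , -0.99286401]]), 't': array([-0.08932339,  0.55346815,  0.96427249])}
wrist {'mtx': array([[265.05465735,   0.        , 257.06328185],
       [  0.        , 265.05465735, 186.88413271],
       [  0.        ,   0.        ,   1.        ]]), 'tool_from_camera': array([[ 9.99999220e-01,  1.24911491e-03,  1.21811152e-05,
        -3.49955163e-04],
       [-1.21245268e-03,  9.68209380e-01,  2.50138216e-01,
        -6.94005920e-02],
       [ 3.00657504e-04, -2.50138036e-01,  9.68210139e-01,
        -1.52955471e-01],
       [ 0.00000000e+00,  0.00000000e+00,  0.00000000e+00,
         1.00000000e+00]])}
```

View pics/scene0.png

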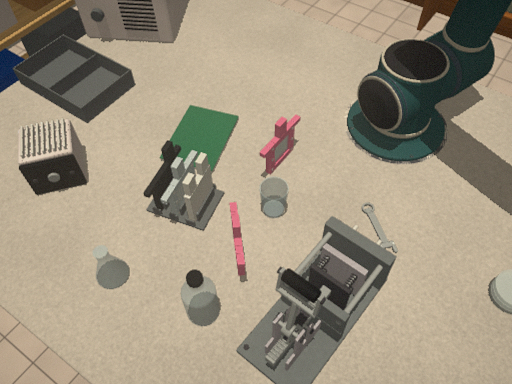

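View pics/top0.png

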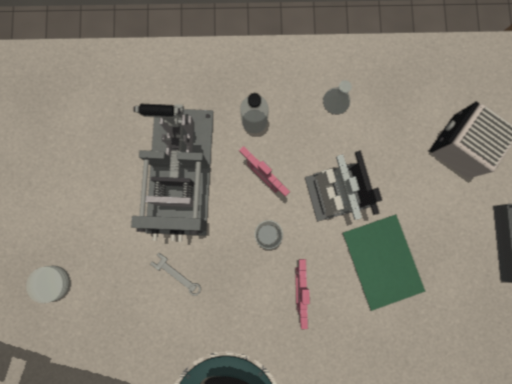

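View pics/wrist0.png

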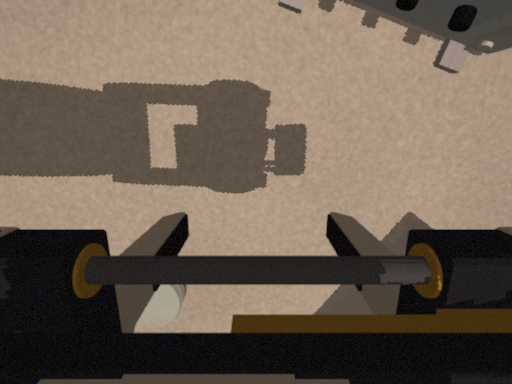

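```bash
cat > h.py <<'E'
import numpy as np, cv2
from cell import *
def proj(n,X):
    m=camera_model(n); c=m['R']@np.asarray(X,float)+m['t']; p=m['mtx']@c; return p[:2]/p[2]
def atz(n,uv,z):
    m=camera_model(n); d=m['R'].T@np.linalg.inv(m['mtx'])@np.array([uv[0],uv[1],1.]); C=-m['R'].T@m['t']
    return C+d*(z-C[2])/d[2]
def two(uvs,uvt):
    A=[];b=[]
    for n,uv in (('scene',uvs),('top',uvt)):
        m=camera_model(n); d=m['R'].T@np.linalg.inv(m['mtx'])@np.array([uv[0],uv[1],1.]);d/=np.linalg.norm(d); C=-m['R'].T@m['t']
        P=np.eye(3)-np.outer(d,d);A.append(P);b.append(P@C)
    x=np.linalg.lstsq(np.vstack(A),np.hstack(b),rcond=None)[0]
    return x
def wristcam(n=None):
    from scipy.spatial.transform import Rotation as Ro
    s=state(); m=camera_model('wrist'); T=np.eye(4);T[:3,:3]=Ro.from_rotvec(s['orientation']).as_matrix();T[:3,3]=s['ee_pos']
    return T@m['tool_from_camera'],m['mtx']
def watz(TM,uv,z):
    T,M=TM; d=T[:3,:3]@np.linalg.inv(M)@np.array([uv[0],uv[1],1.]);C=T[:3,3]
    return C+d*(z-C[2])/d[2]
def crop(src,dst,x0,y0,x1,y1,k):
    im=cv2.imread(src)[y0:y1,x0:x1]; im=cv2.resize(im,None,fx=k,fy=k,interpolation=cv2.INTER_CUBIC)
    for x in range((x0+9)//10*10,x1,10):
        cv2.line(im,((x-x0)*k,0),((x-x0)*k,5 if x%50 else 14),(0,0,255),1)
        if x%20==0: cv2.putText(im,str(x),((x-x0)*k-10,24),0,.4,(0,0,255),1)
    for y in range((y0+9)//10*10,y1,10):
        cv2.line(im,(0,(y-y0)*k),(5,(y-y0)*k),(0,0,255),1)
        if y%20==0: cv2.putText(im,str(y),(8,(y-y0)*k+4),0,.4,(0,0,255),1)
    cv2.imwrite(dst,im)
E
python3 -c "
from h import *
crop('pics/top0.png','pics/t_rack.png',290,140,390,230,7)
crop('pics/top0.png','pics/t_press.png',125,95,225,245,4)
crop('pics/scene0.png','pics/s_rack.png',140,130,230,230,6)
crop('pics/scene0.png','pics/s_press.png',235,210,400,384,4)
"
```

```text
(no output)
```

View pics/t_rack.png

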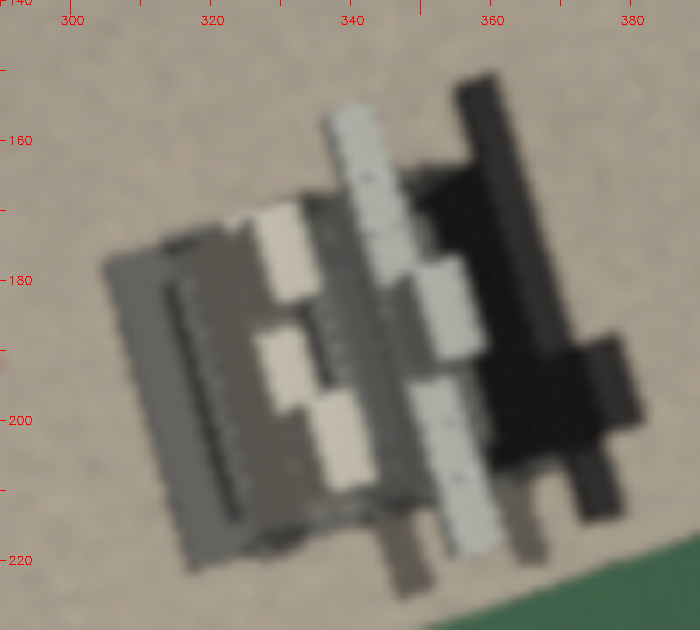

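View pics/t_press.png

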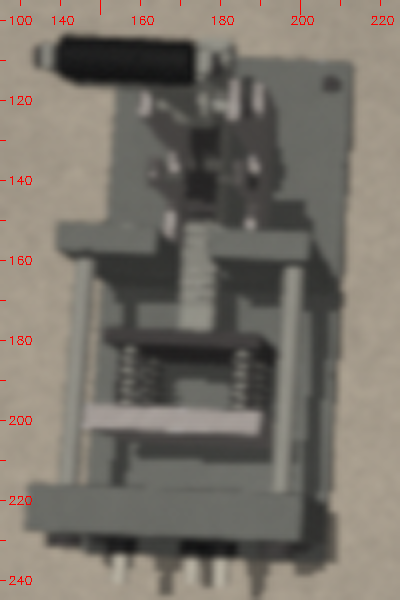

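View pics/s_rack.png

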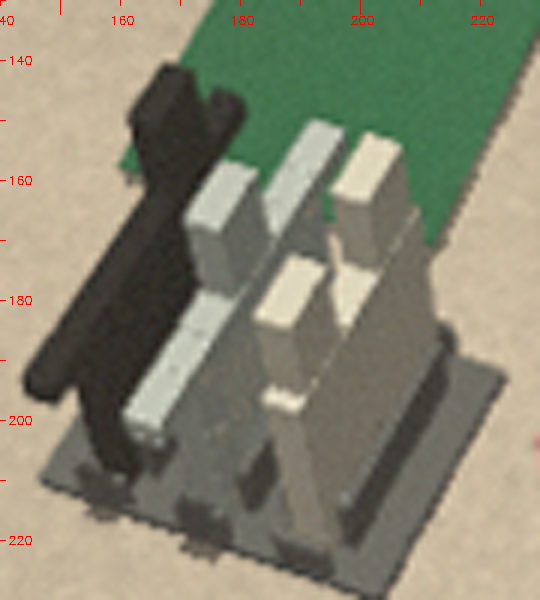

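View pics/s_press.png

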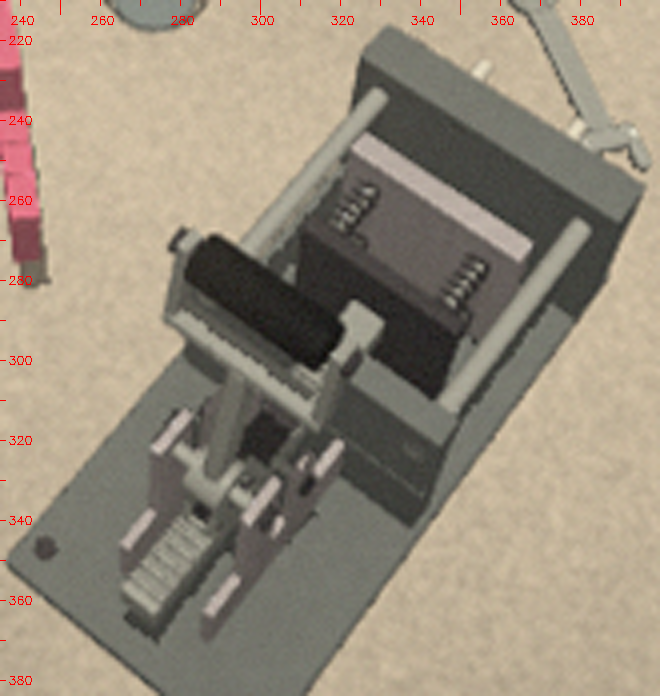

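Run:
```python
from h import *
np.set_printoptions(precision=4,suppress=True)
P=two((177.2,162),(354.3,184));print('tabtop tri',P, atz('top',(354.3,184),.158),atz('scene',(177.2,162),.158))
for a,b in (((341.5,155),(357.5,219)),):  # ear tops ends z=.113
    A,B=atz('top',a,.113),atz('top',b,.113);print('ears top',A,B,(A+B)/2,np.linalg.norm(A-B),np.arctan2(*(A-B)[1::-1]))
    
A,B=atz('scene',(194.5,151.5),.113),atz('scene',(164,200),.113);print('ears scene',A,B,(A+B)/2,np.linalg.norm(A-B),np.arctan2(*(A-B)[1::-1]))
A,B=atz('top',(131.5,215.5),.13),atz('top',(200,217.2),.13);print('head top',A,B,(A+B)/2,np.linalg.norm(A-B),np.arctan2(*(A-B)[1::-1]))
A,B=atz('scene',(326,225),.13),atz('scene',(390.5,265.5),.13);print('head scene',A,B,(A+B)/2,np.linalg.norm(A-B),np.arctan2(*(B-A)[1::-1]))
# follower front edge top z .125
A,B=atz('top',(146,202),.125),atz('top',(190,203.5),.125);print('fol',A,B)
print('grip top',atz('top',(156.5,110),.275))
```

```text
tabtop tri [ 0.545  -0.3148  0.1545] [ 0.5454 -0.3153  0.158 ] [ 0.5464 -0.3109  0.158 ]
ears top [ 0.6229 -0.3002  0.113 ] [ 0.4671 -0.3302  0.113 ] [ 0.545  -0.3152  0.113 ] 0.15870443423739497 0.19031785696180134
ears scene [ 0.4728 -0.328   0.113 ] [ 0.6237 -0.2921  0.113 ] [ 0.5482 -0.3101  0.113 ] 0.15517140329980184 -2.9083593977613535
head top [0.4888 0.1991 0.13  ] [0.4806 0.0411 0.13  ] [0.4847 0.1201 0.13  ] 0.15825739465760258 1.5188438669714115
head scene [0.4815 0.0463 0.13  ] [0.49   0.2017 0.13  ] [0.4857 0.124  0.13  ] 0.15564153234729364 1.5161143135127744
fol [0.5198 0.1674 0.125 ] [0.5135 0.0648 0.125 ]
grip top [0.6901 0.1058 0.275 ]
```

Request:
{"api": "servo_tool", "payload": {"rows": [[[0, 0, 0, -2.5, 0.183], [0, 0, 0, -2.5, 0.183], [0, 0, 0, -2.5, 0.183], [0, 0, 0, -2.5, 0.183], [0, 0, 0, -2.5, 0.183], [0, 0, 0, -2.5, 0.183], [0, 0.93, 5.65, 0, 0], [0, 0.93, 5.65, 0, 0], [0, 0.93, 5.65, 0, 0], [0, 0.93, 5.65, 0, 0], [0, 0.93, 5.65, 0, 0], [0, 0.93, 5.65, 0, 0], [0, 0.93, 5.65, 0, 0], [0, 0.93, 5.65, 0, 0], [0, 0.93, 5.65, 0, 0], [0, 0.93, 5.65, 0, 0], [0, 0.93, 5.65, 0, 0], [0, 0.93, 5.65, 0, 0], [0, 0.93, 5.65, 0, 0], [0, 0.93, 5.65, 0, 0]]]}}

```text
clock: 2.65
ee_pos: [0.467, -0.1004, 0.3826]
orientation: [3.126, 0.316, 0.001]
wrist_force: [0.1, 0.9, 0.1]
width: 0.0929
```

Request:
{"api": "servo_tool", "payload": {"rows": [[[0, 0.93, 5.65, 0, 0], [0, 0.93, 5.65, 0, 0], [0, 0.93, 5.65, 1, 0], [0, 0.93, 5.65, 2, 0], [0, 0, 0, 2, 0], [0, 0, 0, 0, 0]]]}}

```text
clock: 3.4
ee_pos: [0.5482, -0.3119, 0.3308]
orientation: [-3.124, -0.316, 0.004]
wrist_force: [-0.5, -0.2, 0.1]
width: 0.0928
```

Run:
```python
from h import *
from scipy.spatial.transform import Rotation as Ro
s=state();R=Ro.from_rotvec(s['orientation']).as_matrix();print(s['clock'],s['ee_pos'],R,s['wrist_force'])
for n in ("wrist",):
    cv2.imwrite(f"pics/{n}1.png",camera(n)[:,:,::-1])
crop('pics/wrist1.png','pics/w1.png',140,60,370,240,3)
```

```text
3.4 [ 0.54816402 -0.31192849  0.33079244] [[ 0.9797279   0.20031623 -0.00258031]
 [ 0.2003211  -0.97972866  0.00179271]
 [-0.0021689  -0.00227326 -0.99999506]] [-0.45326909 -0.17412304  0.10543409]
```

View pics/w1.png

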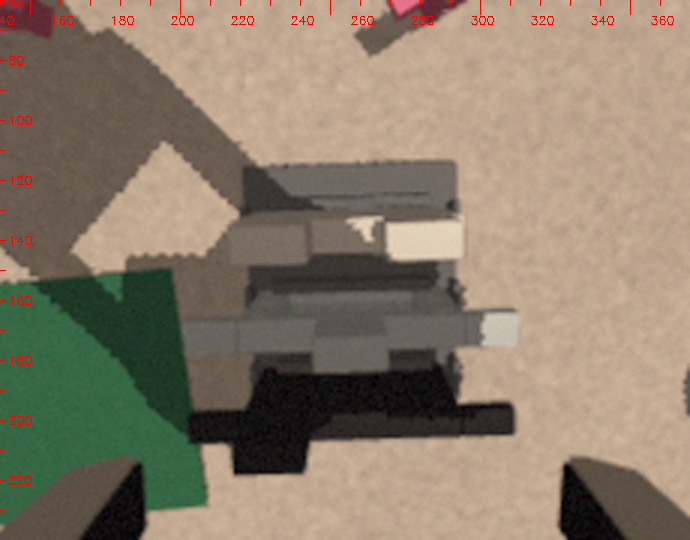

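Run:
```python
from h import *
W=wristcam();s=state()
print(s['ee_pos'])
P=watz(W,(257.2,178.3),.158);print(P, np.linalg.norm(watz(W,(244.7,178.3),.158)-watz(W,(269.7,178.3),.158)))
A=watz(W,(200.5,172.5),.113);B=watz(W,(313,169),.113);print(A,B,(A+B)/2,np.linalg.norm(A-B),np.arctan2(*(B-A)[1::-1]))
A=watz(W,(221,115.5),.008);B=watz(W,(292,113.5),.008);print(np.arctan2(*(B-A)[1::-1]))
from scipy.spatial.transform import Rotation as Ro
R=Ro.from_rotvec(s['orientation']).as_matrix();print('tool delta cm',100*(R.T@(P-s['ee_pos'])))
```

```text
[ 0.54833451 -0.3115028   0.33272791]
[ 0.54891889 -0.31603103  0.158     ] 0.031661213311628855
[ 0.46966698 -0.33402584  0.113     ] [ 0.62617474 -0.29647787  0.113     ] [ 0.54792086 -0.31525185  0.113     ] 0.16094883792650863 0.2354610054606843
0.2307934656701761
tool delta cm [-0.02819475  0.46450436 17.47255962]
```

Request:
{"api": "servo_tool", "payload": {"rows": [[[0, -0.05, 0.43, 0, -0.03], [0, 0, 0, 4, 0], [0, 0, 0, 5, 0], [0, 0, 0, 5, 0], [0, 0, 0, 4, 0], [0, 0, 0, 1.5, 0], [0, 0, 0, 0, 0], [0, 0, 0, 0, 0]]], "grip_force": 30}}

```text
clock: 4.45
ee_pos: [0.5497, -0.317, 0.1401]
orientation: [3.119, 0.364, 0.004]
wrist_force: [-0.6, -0.4, -0.3]
width: 0.0931
```

Run:
```python
from h import *
s=state();print(s['clock'],s['ee_pos'],s['wrist_force'])
cv2.imwrite("pics/wrist2.png",camera('wrist')[:,:,::-1])
```

```text
4.45 [ 0.54974282 -0.31700644  0.14008527] [-0.63554406 -0.3846957  -0.30780122]
```

View pics/wrist2.png

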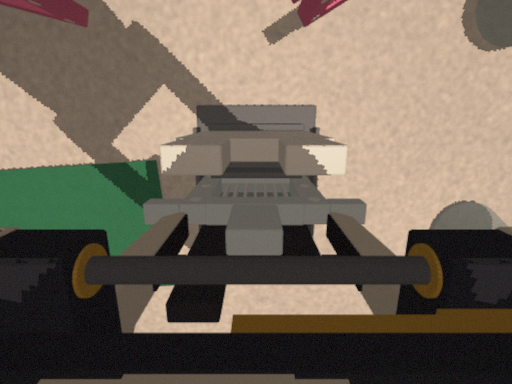

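Run:
```python
from h import *
crop('pics/wrist2.png','pics/w2.png',200,180,310,290,6)
```

```text
(no output)
```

View pics/w2.png

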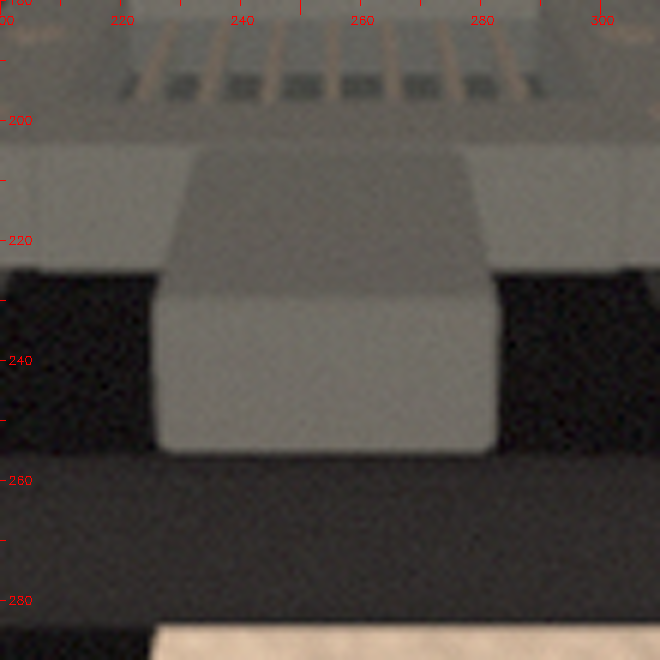

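Request:
{"api": "servo_tool", "payload": {"rows": [[[0, -0.15, -0.16, 0.6, 0], [0, 0, 0, 0, 0], [0.3, 0, 0, 0, 0], [0.6, 0, 0, 0, 0], [0.8, 0, 0, 0, 0], [1, 0, 0, 0, 0], [1, 0, 0, 0, 0], [1, 0, 0, 0, 0]]], "grip_force": 30}}

```text
clock: 5.5
ee_pos: [0.5471, -0.3154, 0.1317]
orientation: [-3.12, -0.364, 0.0]
wrist_force: [-0.1, -0.0, 0.5]
width: 0.0375
```

Request:
{"api": "servo_tool", "payload": {"rows": [[[1, 0, 0, 0, 0], [1, 0, 0, 0, 0], [1, 0, 0, 0, 0]]]}}

```text
clock: 5.88
ee_pos: [0.5472, -0.3154, 0.1316]
orientation: [-3.12, -0.364, -0.0]
wrist_force: [1.6, -0.3, -0.5]
width: 0.032
```

Request:
{"api": "servo_tool", "payload": {"rows": [[[1, 0, 0, -1, 0], [1, 0, 0, -2, 0], [1, 0, 0, -4, 0], [1, 0, 0, -5, 0], [1, 0, 0, -5, 0], [1, 0, 0, -4, 0], [1, 0, 0, 0, 0], [1, 0, 0, 0, 0]]]}}

```text
clock: 6.88
ee_pos: [0.5469, -0.3153, 0.341]
orientation: [-3.12, -0.364, 0.001]
wrist_force: [-0.3, -0.1, -4.3]
width: 0.0318
```

Run:
```python
from h import *
s=state();print(s['clock'],s['ee_pos'],s['orientation'],s['wrist_force'])
cv2.imwrite("pics/wrist3.png",camera('wrist')[:,:,::-1])
cv2.imwrite("pics/scene3.png",camera('scene')[:,:,::-1])
```

```text
6.875 [ 0.54694771 -0.31531873  0.34098475] [-3.11999617e+00 -3.63505042e-01  9.68251172e-04] [-0.33132645 -0.06257325 -4.34413281]
```

View pics/wrist3.png

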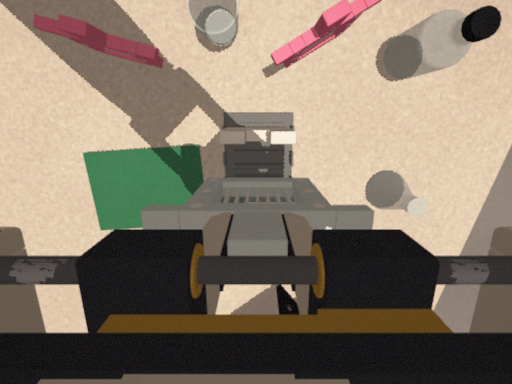

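View pics/scene3.png

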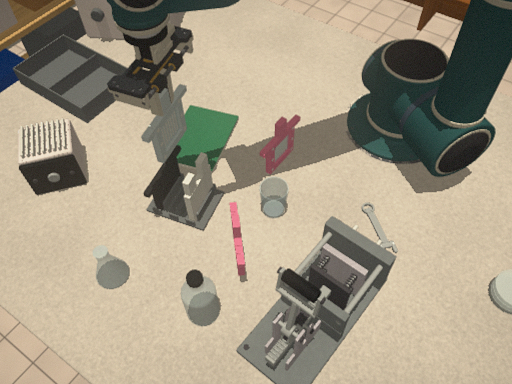

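Request:
{"api": "servo_tool", "payload": {"rows": [[[1, 0.3, -2, 0, 0], [1, 0.57, -3.9, 0, 0], [1, 0.57, -3.9, 0, 0], [1, 0.57, -3.9, 0, 0], [1, 0.57, -3.9, 0, 0], [1, 0.57, -3.9, 0, 0], [1, 0.57, -3.9, 0, 0], [1, 0.57, -3.9, 0, 0], [1, 0.3, -2, 0, 0], [1, 0, 0, 0, 0], [1, 0, 0, 0, 0]]]}}

```text
clock: 8.35
ee_pos: [0.5196, -0.0004, 0.3413]
orientation: [3.12, 0.364, -0.001]
wrist_force: [0.2, 0.6, -3.1]
width: 0.0321
```

Run:
```python
from h import *
s=state();print(s['clock'],s['ee_pos'],s['orientation'],s['wrist_force'])
cv2.imwrite("pics/wrist4.png",camera('wrist')[:,:,::-1])
```

```text
8.35 [ 5.19607357e-01 -3.98919762e-04  3.41316101e-01] [ 3.12032356e+00  3.63872711e-01 -6.87307430e-04] [ 0.17926166  0.6455031  -3.07044021]
```

View pics/wrist4.png

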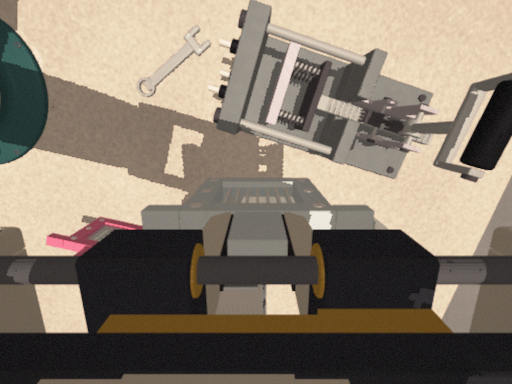

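Wrist view shows the press whole: head block around (245,65), rails, follower's pink edge (285,80), lever handle at the right (490,120).

Run:
```python
from h import *
crop('pics/wrist4.png','pics/w4.png',205,0,365,165,5)
crop('pics/wrist4.png','pics/w4b.png',430,60,512,190,5)
```

```text
(no output)
```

View pics/w4.png

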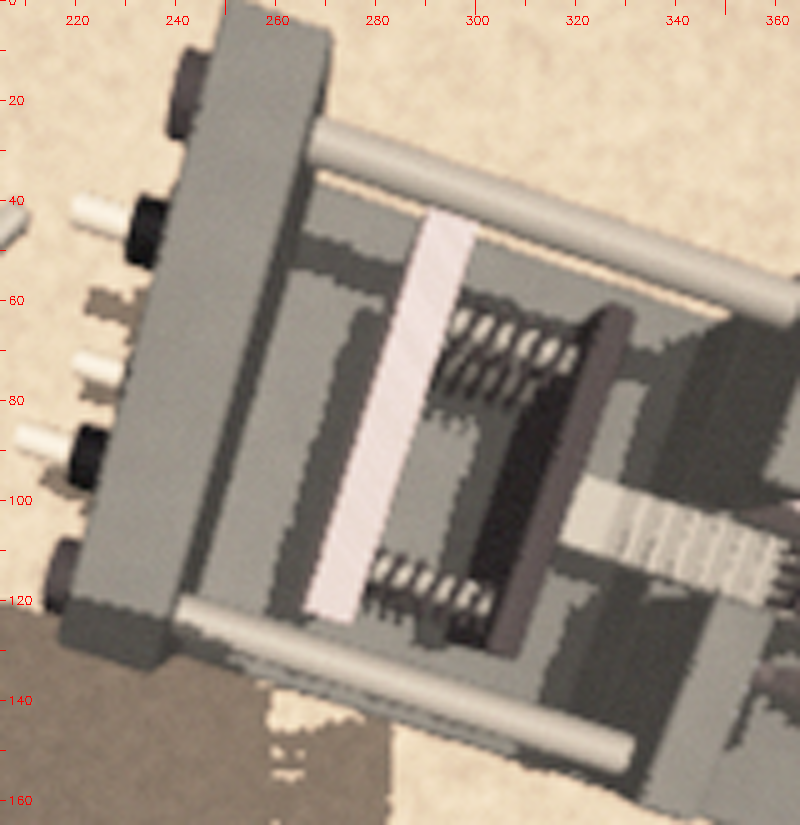

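View pics/w4b.png

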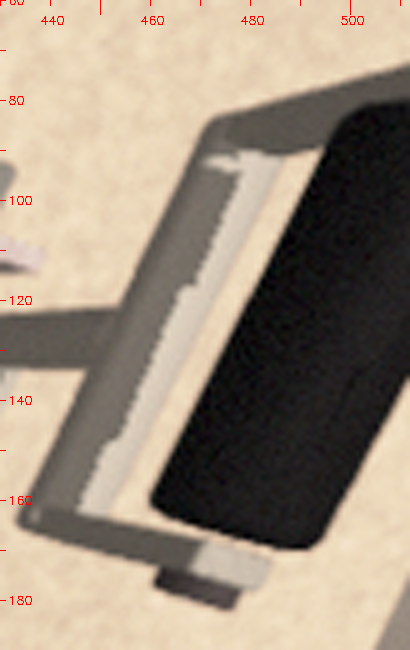

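Run:
```python
from h import *
np.set_printoptions(precision=4,suppress=True)
W=wristcam()
w=lambda u,v,z:watz(W,(u,v),z)
def seg(n,A,B):
    print(n,A[:2],B[:2],'mid',((A+B)/2)[:2],'len %.4f ang %.4f'%(np.linalg.norm(B-A),np.arctan2(*(B-A)[1::-1])))
A,B=w(238.8,124,.13),w(271.3,6.5,.13);seg('head',A,B)
hc=(A+B)/2
seg('fol',w(265.5,122.5,.125),w(290.5,42,.125))
seg('folb',w(276,124.5,.125),w(300,46,.125))
a,b=w(270,28.5,.105),w(363,60,.105);seg('rail1',a,b)
c,d=w(245,122,.105),w(330,150,.105);seg('rail2',c,d)
# head frame with angle
for ang in (1.52,1.53,1.54):
    y=np.array([np.cos(ang),np.sin(ang)]);
    print(ang,[round(float(y@(p[:2])),4) for p in (hc,a,b,c,d)])
seg('grip',w(475.5,165,.275),w(512,88,.275))
```

```text
head [0.4812 0.0534] [0.4898 0.1973] mid [0.4855 0.1254] len 0.1442 ang 1.5108
fol [0.5156 0.0635] [0.5228 0.1666] mid [0.5192 0.115 ] len 0.1033 ang 1.5016
folb [0.5301 0.0642] [0.5357 0.1649] mid [0.5329 0.1146] len 0.1008 ang 1.5158
rail1 [0.4934 0.1813] [0.6247 0.1733] mid [0.5591 0.1773] len 0.1316 ang -0.0607
rail2 [0.4876 0.0573] [0.6175 0.0471] mid [0.5526 0.0522] len 0.1302 ang -0.0779
1.52 [0.1498, 0.2061, 0.2048, 0.082, 0.0784]
1.53 [0.1451, 0.2013, 0.1986, 0.0771, 0.0723]
1.54 [0.1402, 0.1964, 0.1925, 0.0723, 0.0661]
grip [0.6898 0.0717] [0.6913 0.1343] mid [0.6906 0.103 ] len 0.0627 ang 1.5476
```

Request:
{"api": "servo_tool", "payload": {"rows": [[[1, 0, 0, 0, -0.128], [1, 0, 0, 0, -0.165], [1, 0, 0, 0, -0.165], [1, 0, 0, 0, -0.165], [1, 0, 0, 0, -0.165], [1, 0, 0, 0, -0.165], [1, 0, 0, 0, -0.165], [1, 0, 0, 0, -0.16], [1, 2, -0.5, 0, 0], [1, 4, -1, 0, 0], [1, 4, -0.98, 0, 0], [1, 1.61, 0, 0, 0], [1, 0, 0, 2, 0], [1, 0, 0, 3, 0], [1, 0, 0, 1.5, 0], [1, 0, 0, 0, 0], [1, 0, 0, 0, 0]]]}}

```text
clock: 10.52
ee_pos: [0.5025, 0.1168, 0.2776]
orientation: [2.288, 2.152, 0.001]
wrist_force: [0.4, 0.3, -3.8]
width: 0.0319
```

Run:
```python
from h import *
from scipy.spatial.transform import Rotation as Ro
s=state();print(s['clock'],s['ee_pos'],Ro.from_rotvec(s['orientation']).as_matrix(),s['wrist_force'])
for n in ('wrist','scene','top'): cv2.imwrite(f"pics/{n}5.png",camera(n)[:,:,::-1])
crop('pics/scene5.png','pics/s5.png',235,150,405,350,4)
```

```text
10.525 [0.50247233 0.11676635 0.2775609 ] [[ 6.12758024e-02  9.98120303e-01  1.06658621e-03]
 [ 9.98120856e-01 -6.12759604e-02  1.16007169e-04]
 [ 1.81145205e-04  1.05747350e-03 -9.99999424e-01]] [ 0.39392949  0.29450432 -3.76144471]
```

View pics/wrist5.png

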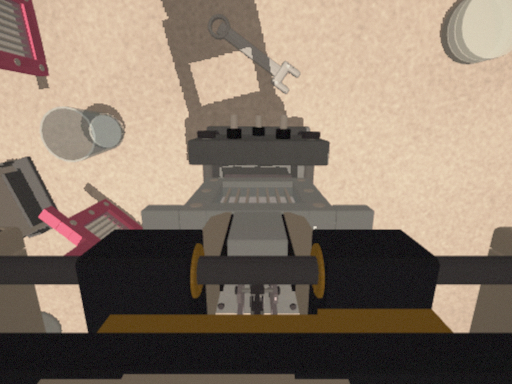

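View pics/s5.png

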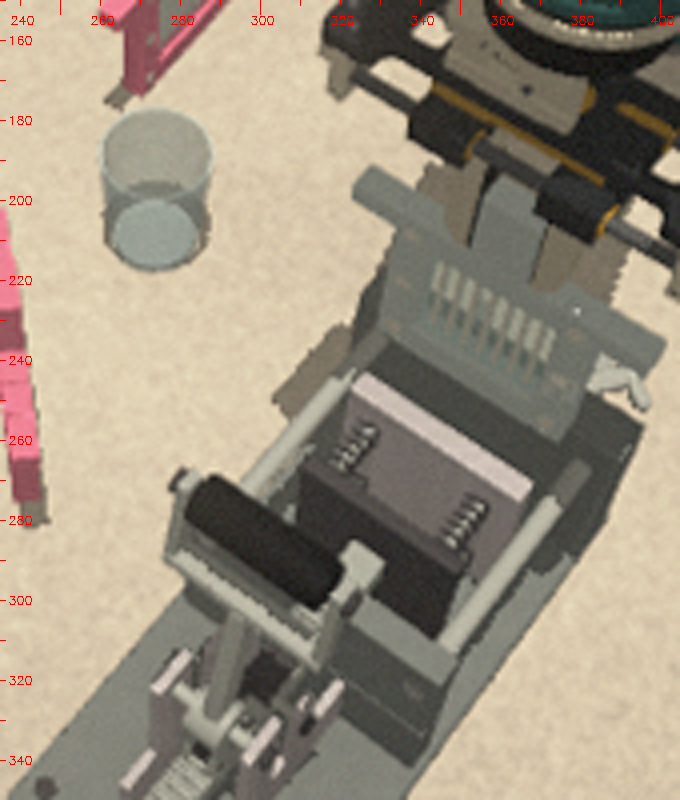

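View pics/top5.png

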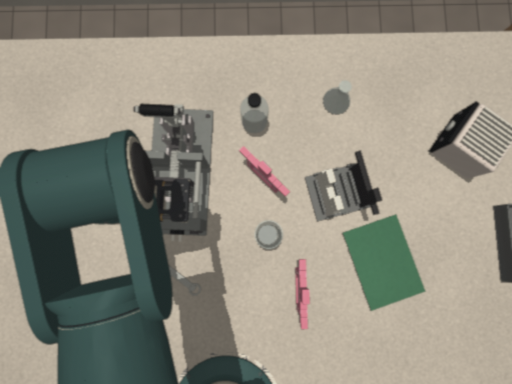

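Run:
```python
from h import *
crop('pics/wrist5.png','pics/w5.png',180,110,340,215,5)
W=wristcam(); print(W[0])
```

```text
[[ 5.96569716e-02  9.66187481e-01  2.50844168e-01  4.32879675e-01]
 [ 9.98218932e-01 -5.77679408e-02 -1.48939372e-02  1.20959754e-01]
 [ 1.00415373e-04  2.51285925e-01 -9.67912896e-01  4.30430778e-01]
 [ 0.00000000e+00  0.00000000e+00  0.00000000e+00  1.00000000e+00]]
```

View pics/w5.png

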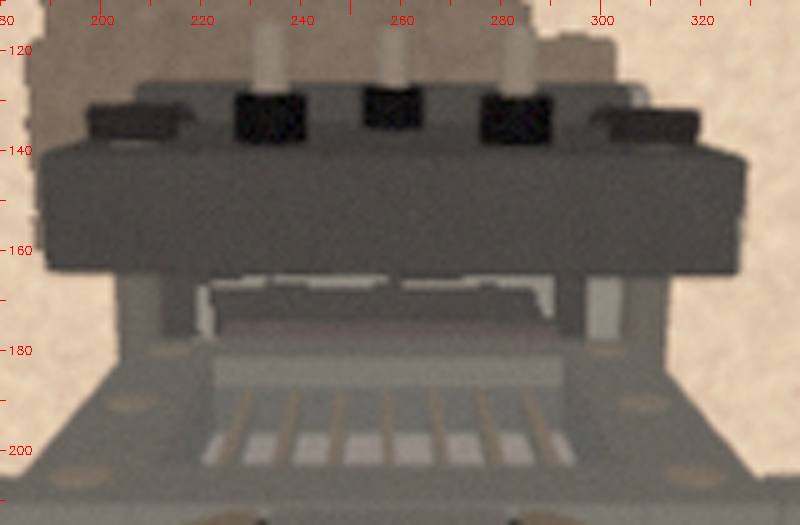

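Run:
```python
from h import *
W=wristcam();s=state()
from scipy.spatial.transform import Rotation as Ro
R=Ro.from_rotvec(s['orientation']).as_matrix()
for uv,z in (((258.3,164.3),.13),((258.3,140.5),.13),((258,174),.125),((258,180.5),.154)):
    print(uv,100*(R.T@(watz(W,uv,z)-s['ee_pos'])))
```

```text
(258.3, 164.3) [ 0.11253613 -1.85770559 14.75381089]
(258.3, 140.5) [ 0.10611146 -4.55242877 14.75047963]
(258, 174) [ 0.0823939  -0.62023824 15.25533237]
(258, 180.5) [ 0.07316704 -0.51080648 12.35546284]
```

Request:
{"api": "servo_tool", "payload": {"rows": [[[1, 0.05, -0.1, 0.5, 0], [1, 0, 0, 1, 0], [1, 0, 0, 1, 0], [1, 0, 0, 1, 0], [1, 0, 0, 1, 0], [1, 0, 0, 1, 0], [1, 0, 0, 0, 0]]]}}

```text
clock: 11.55
ee_pos: [0.5009, 0.1176, 0.2207]
orientation: [-2.287, -2.152, 0.002]
wrist_force: [0.1, -0.3, -3.2]
width: 0.032
```

Run:
```python
from h import *
s=state();print(s['clock'],s['ee_pos'],s['wrist_force'],s['moment'])
for n in ('scene',): cv2.imwrite(f"pics/{n}6.png",camera(n)[:,:,::-1])
crop('pics/scene6.png','pics/s6.png',285,190,405,320,5)
```

```text
11.55 [0.50090956 0.11763648 0.22071902] [ 0.09223885 -0.28606408 -3.2338055 ] [0.05132303 0.05916272 0.03086202]
```

View pics/s6.png

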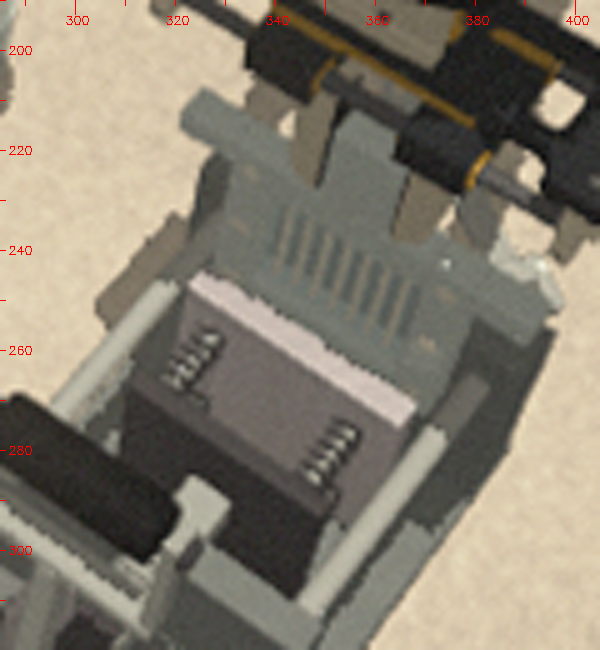

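Request:
{"api": "servo_tool", "payload": {"rows": [[[1, 0, 0, 1, 0], [1, 0, 0, 1.2, 0], [1, 0, 0, 1.2, 0], [1, 0, 0, 1.2, 0], [1, 0, 0, 1, 0], [1, 0, 0, 0.8, 0], [1, 0, 0, 0.4, 0], [1, 0, 0, 0, 0]]]}}

```text
clock: 12.6
ee_pos: [0.5012, 0.1177, 0.1536]
orientation: [-2.288, -2.153, 0.0]
wrist_force: [0.5, 0.5, -2.9]
width: 0.0321
```

Request:
{"api": "servo_tool", "payload": {"rows": [[[1, 0, 0, 0.15, 0], [1, 0, 0, 0.1, 0], [1, 0, 0, 0.1, 0], [1, 0, 0, 0, 0]]]}}

```text
clock: 13.1
ee_pos: [0.5012, 0.1177, 0.1501]
orientation: [-2.288, -2.153, 0.0]
wrist_force: [0.0, 0.3, -2.1]
width: 0.0318
```

Request:
{"api": "servo_tool", "payload": {"rows": [[[1, 0, 0, 0.1, 0], [1, 0, 0, 0.1, 0], [1, 0, 0, 0.1, 0], [1, 0, 0, 0, 0]]]}}

```text
clock: 13.6
ee_pos: [0.5012, 0.1177, 0.147]
orientation: [-2.288, -2.153, 0.0]
wrist_force: [0.1, 0.1, -3.0]
width: 0.0322
```

Request:
{"api": "servo_tool", "payload": {"rows": [[[1, 0, 0, 0.1, 0], [1, 0, 0, 0.05, 0], [1, 0, 0, 0, 0]]]}}

```text
clock: 13.98
ee_pos: [0.5012, 0.1177, 0.1456]
orientation: [-2.288, -2.153, 0.0]
wrist_force: [-0.6, 0.8, -2.4]
width: 0.032
```

Request:
{"api": "servo_tool", "payload": {"rows": [[[1, 0, 0, 0.07, 0], [1, 0, 0, 0.07, 0], [1, 0, 0, 0, 0]]]}}

```text
clock: 14.35
ee_pos: [0.5011, 0.1177, 0.1442]
orientation: [-2.288, -2.153, 0.0]
wrist_force: [0.1, -0.3, -2.3]
width: 0.0319
```

Request:
{"api": "servo_tool", "payload": {"rows": [[[1, 0, 0, 0.05, 0], [1, 0, 0, 0.05, 0], [1, 0, 0, 0, 0]]]}}

```text
clock: 14.72
ee_pos: [0.5013, 0.1177, 0.1435]
orientation: [2.288, 2.153, 0.0]
wrist_force: [-1.5, 0.5, 0.7]
width: 0.0319
```

Request:
{"api": "servo_tool", "payload": {"rows": [[[0.6, 0, 0, 0, 0], [0.5, 0, 0, 0, 0], [0.3, 0, 0, 0, 0], [0.3, 0, 0, 0, 0], [0.3, 0, 0, 0, 0]]]}}

```text
clock: 15.35
ee_pos: [0.5012, 0.1177, 0.1433]
orientation: [2.288, 2.153, -0.0]
wrist_force: [0.5, 0.8, 0.6]
width: 0.0646
```

Run:
```python
from h import *
s=state();print(s['clock'],s['ee_pos'],s['wrist_force'],s['moment'])
for n in ('scene','wrist'): cv2.imwrite(f"pics/{n}7.png",camera(n)[:,:,::-1])
crop('pics/scene7.png','pics/s7.png',285,190,405,320,5)
```

```text
15.35 [0.50119198 0.11767146 0.14325181] [0.48961709 0.77700481 0.60080133] [0.04369369 0.00651381 0.00511104]
```

View pics/s7.png

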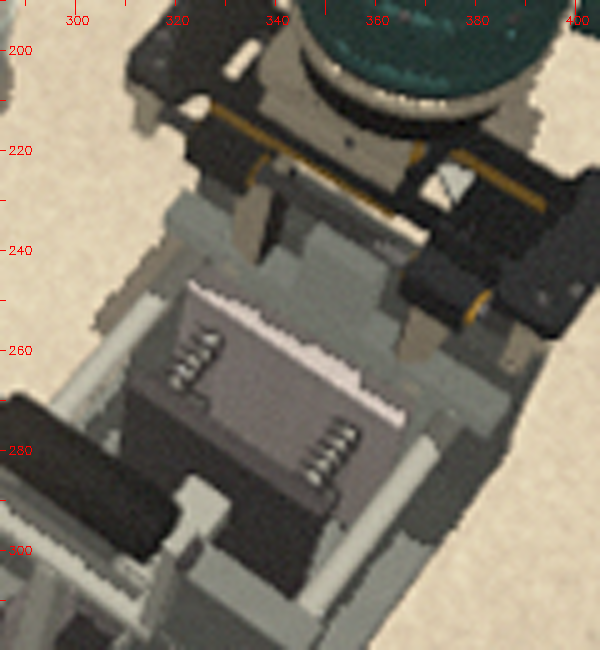

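View pics/wrist7.png

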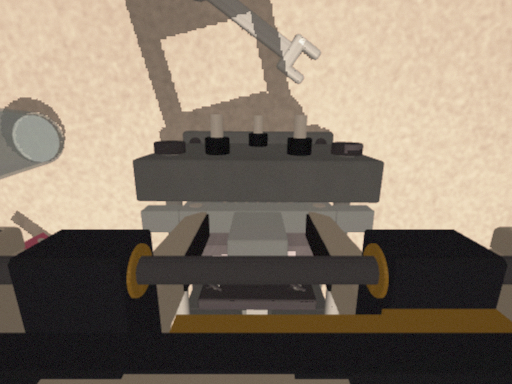

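Request:
{"api": "servo_tool", "payload": {"rows": [[[0.2, 0, 0, -1, 0], [0, 0, 0, -3, 0], [0, 0, 0, -5, 0], [0, 0, 0, -5, 0], [0, 0, 0, -4, 0.1], [0, 0, 0, -4, 0.16], [0, 0, 0, -4, 0.17], [0, 0, 0, -3, 0.17], [0, 0, 0, 0, 0.17], [0, 0, 0, 0, 0.17], [0, 0, 0, 0, 0.17], [0, 0, 0, 0, 0.17], [0, 0, 0, 0, 0.17], [0, 0, 0, 0, 0.12], [0, 4, 0, 0, 0], [0, 5, 0, 0, 0], [0, 5, 0, 0, 0], [0, 4.5, 0, 0, 0], [0, 0, 0, 0, 0], [0, 0, 0, 0, 0]]]}}

```text
clock: 17.95
ee_pos: [0.6855, 0.1066, 0.4338]
orientation: [-3.14, 0.094, -0.0]
wrist_force: [-0.9, 0.1, 0.3]
width: 0.093
```

Run:
```python
from h import *
s=state();print(s['clock'],s['ee_pos'],s['orientation'],s['wrist_force'],s['moment'])
W=wristcam();print(W[0])
for n in ('scene','wrist'): cv2.imwrite(f"pics/{n}8.png",camera(n)[:,:,::-1])
crop('pics/scene8.png','pics/s8.png',235,190,405,360,4)
```

```text
17.95 [0.68547586 0.10664289 0.43375389] [-3.14009300e+00  9.42429051e-02 -2.01387203e-04] [-0.94724296  0.11423501  0.30854331] [-0.04453462  0.08127505 -0.04379814]
[[ 9.98271874e-01 -5.67444834e-02 -1.52751038e-02  6.89345964e-01]
 [-5.87618664e-02 -9.66369535e-01 -2.50353678e-01  1.75442065e-01]
 [-5.55204795e-04  2.50818629e-01 -9.68033939e-01  5.86715865e-01]
 [ 0.00000000e+00  0.00000000e+00  0.00000000e+00  1.00000000e+00]]
```

View pics/s8.png

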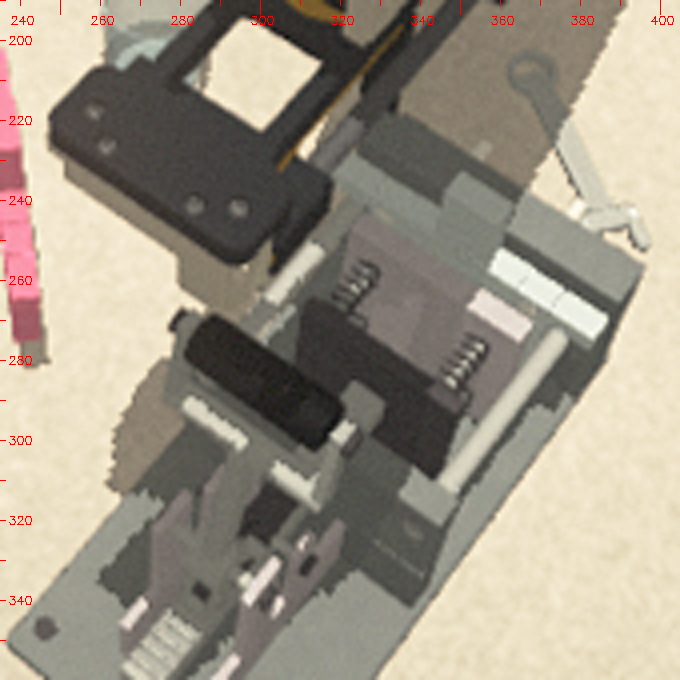

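View pics/wrist8.png

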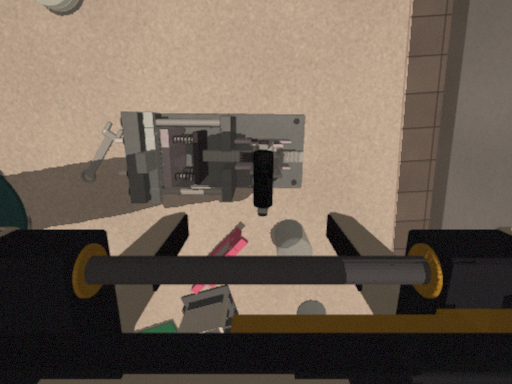

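Run:
```python
from h import *
crop('pics/wrist8.png','pics/w8.png',220,130,310,220,6)
W=wristcam();s=state()
for uv in ((263,150.5),(263,206.5),(263,178.5)): print(watz(W,uv,.2726))
print(s['ee_pos'])
```

```text
[0.69366825 0.13817921 0.2726    ]
[0.68997269 0.06835616 0.2726    ]
[0.69187059 0.10421463 0.2726    ]
[0.68489608 0.10675377 0.43463881]
```

View pics/w8.png

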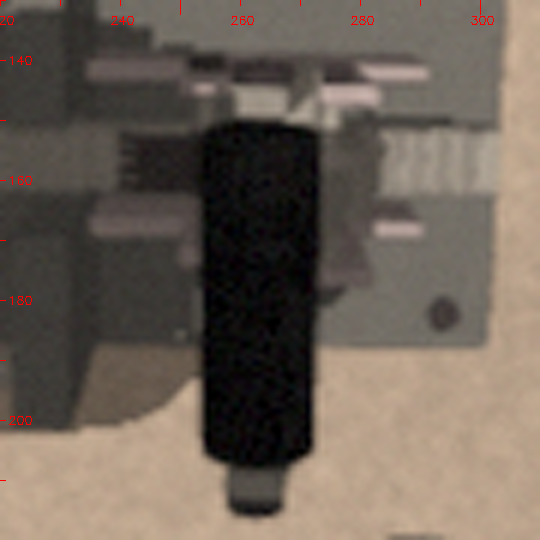

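Request:
{"api": "servo_tool", "payload": {"rows": [[[0, 0.5, 0.2, 3, 0], [0, 0, 0, 5, 0], [0, 0, 0, 4, 0], [0, 0, 0, 3, 0], [0, 0, 0, 1.5, 0], [0, 0, 0, 0, 0], [0.3, 0, 0, 0, 0], [0.6, 0, 0, 0, 0], [1, 0, 0, 0, 0], [1, 0, 0, 0, 0], [1, 0, 0, 0, 0], [1, 0, 0, 0, 0]]], "grip_force": 15}}

```text
clock: 19.55
ee_pos: [0.6907, 0.1043, 0.2682]
orientation: [3.14, -0.094, -0.0]
wrist_force: [-0.3, -0.1, 0.3]
width: 0.0377
```

Run:
```python
from h import *
s=state();print(s['clock'],s['ee_pos'],s['wrist_force'],s['moment'],s['width'])
for n in ('scene',): cv2.imwrite(f"pics/{n}9.png",camera(n)[:,:,::-1])
crop('pics/scene9.png','pics/s9.png',235,190,405,360,4)
```

```text
19.55 [0.69071975 0.10428337 0.26820887] [-0.31511961 -0.09973708  0.2732627 ] [-0.04993243  0.06238947 -0.03733659] 0.03766497789519487
```

View pics/s9.png

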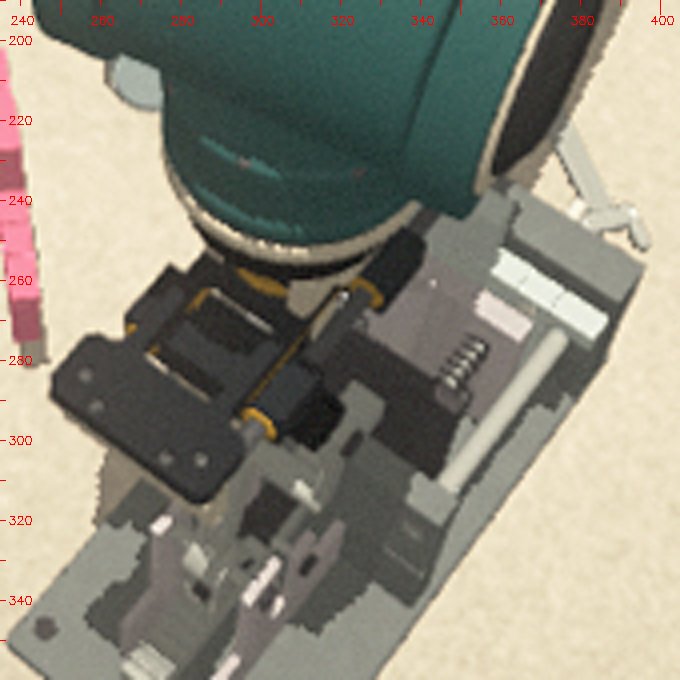

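Request:
{"api": "servo_tool", "payload": {"rows": [[[1, 0, 0, 0, 0], [1, 0, 0, 0, 0], [1, 0, 0, 0, 0], [1, 0, 0, 0, 0]]]}}

```text
clock: 20.1
ee_pos: [0.6907, 0.1043, 0.2682]
orientation: [-3.14, 0.094, -0.0]
wrist_force: [1.2, -0.1, -1.4]
width: 0.0229
```

Request:
{"api": "servo_tool", "payload": {"rows": [[[1, -0.2, 0, 0.03, 0], [1, -0.1, 0, 0.02, 0], [1, 0, 0, 0, 0]]]}}

```text
clock: 20.48
ee_pos: [0.6875, 0.1045, 0.2676]
orientation: [3.14, -0.094, -0.001]
wrist_force: [-0.8, 0.6, -1.4]
width: 0.0234
```

Request:
{"api": "servo_tool", "payload": {"rows": [[[1, -0.2, 0, 0.03, 0], [1, -0.1, 0, 0.02, 0], [1, 0, 0, 0, 0]]]}}

```text
clock: 20.85
ee_pos: [0.6846, 0.1047, 0.2671]
orientation: [-3.14, 0.094, 0.001]
wrist_force: [-0.3, 0.9, -2.4]
width: 0.0236
```

Request:
{"api": "servo_tool", "payload": {"rows": [[[1, -0.2, 0, 0, 0], [1, -0.1, 0, 0, 0], [1, 0, 0, 0, 0]]]}}

```text
clock: 21.22
ee_pos: [0.6828, 0.1048, 0.2668]
orientation: [-3.14, 0.094, -0.004]
wrist_force: [14.9, 0.9, -8.3]
width: 0.0235
```

Request:
{"api": "servo_tool", "payload": {"rows": [[[1, 0.69, 0, -0.1, 0], [1, 0.9, 0, -0.13, 0], [1, 0.9, 0, -0.08, 0], [1, 0.93, 0, -0.03, 0], [1, 0.87, 0, 0.02, 0], [1, 0, 0, 0, 0]]]}}

```text
clock: 21.98
ee_pos: [0.7252, 0.102, 0.27]
orientation: [3.14, -0.095, -0.0]
wrist_force: [1.3, -1.8, -8.1]
width: 0.0237
```

Request:
{"api": "servo_tool", "payload": {"rows": [[[1, 0.8, 0, 0.07, 0], [1, 0, 0, 0, 0]]]}}

```text
clock: 22.22
ee_pos: [0.7329, 0.1015, 0.2694]
orientation: [3.14, -0.095, -0.0]
wrist_force: [0.3, -4.9, -10.2]
width: 0.0236
```

Request:
{"api": "servo_tool", "payload": {"rows": [[[1, 0.6, 0, 0.08, 0], [1, 0, 0, 0, 0]]]}}

```text
clock: 22.48
ee_pos: [0.7386, 0.1012, 0.2686]
orientation: [3.14, -0.095, -0.001]
wrist_force: [-1.6, -4.3, -11.0]
width: 0.024
```

Request:
{"api": "servo_tool", "payload": {"rows": [[[1, 0.5, 0, 0.07, 0], [1, 0, 0, 0, 0]]]}}

```text
clock: 22.72
ee_pos: [0.7433, 0.1009, 0.2678]
orientation: [3.14, -0.095, -0.002]
wrist_force: [-3.0, -6.1, -11.0]
width: 0.0239
```

Request:
{"api": "servo_tool", "payload": {"rows": [[[1, 0, 0.05, 0.1, 0], [1, -0.4, 0, -0.07, 0], [1, -0.7, -0.01, -0.09, 0], [1, -0.8, -0.01, -0.07, 0], [1, -0.87, -0.01, -0.02, 0], [1, -0.93, -0.01, 0.03, 0], [1, -0.9, -0.01, 0.08, 0], [1, -0.9, -0.01, 0.13, 0], [1, -0.35, 0, 0.05, 0], [1, 0, 0, 0, 0]]]}}

```text
clock: 23.98
ee_pos: [0.6849, 0.1047, 0.2671]
orientation: [-3.14, 0.094, 0.0]
wrist_force: [-0.3, -2.7, 1.1]
width: 0.0237
```

Run:
```python
from h import *
s=state();print(s['clock'],s['ee_pos'],s['wrist_force'])
for n in ('scene',): cv2.imwrite(f"pics/{n}10.png",camera(n)[:,:,::-1])
crop('pics/scene10.png','pics/s10.png',285,190,405,320,5)
```

```text
23.975 [0.68490204 0.10474636 0.2670993 ] [-0.34164105 -2.67523864  1.08254287]
```

View pics/s10.png

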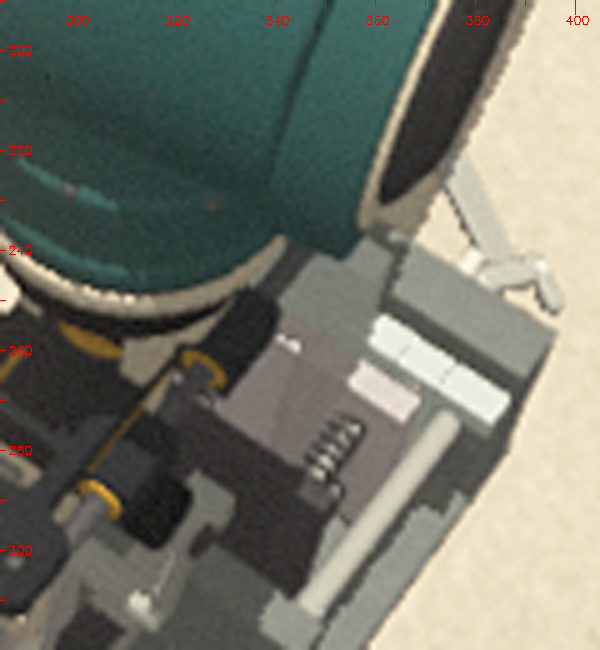

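Request:
{"api": "servo_tool", "payload": {"rows": [[[1, 0.77, 0.03, -0.12, 0], [1, 0.9, 0.01, -0.11, 0], [1, 0.9, 0.01, -0.06, 0], [1, 0.9, 0.01, 0, 0], [1, 0.9, 0.01, 0.05, 0], [1, 0, 0, 0, 0]]]}}

```text
clock: 24.78
ee_pos: [0.73, 0.1016, 0.2694]
orientation: [-3.14, 0.094, -0.002]
wrist_force: [1.8, 1.2, 5.3]
width: 0.0238
```

Request:
{"api": "servo_tool", "payload": {"rows": [[[1, 0.5, 0.01, 0.05, 0], [1, 0, 0, 0, 0]]]}}

```text
clock: 25.02
ee_pos: [0.7346, 0.1012, 0.2689]
orientation: [-3.14, 0.094, -0.002]
wrist_force: [1.9, 3.1, 5.9]
width: 0.0235
```

Request:
{"api": "servo_tool", "payload": {"rows": [[[1, 0.5, 0.01, 0.07, 0], [1, 0.45, 0, 0.05, 0], [1, 0, 0, 0, 0]]]}}

```text
clock: 25.4
ee_pos: [0.7439, 0.1006, 0.2674]
orientation: [-3.14, 0.094, -0.0]
wrist_force: [0.4, 3.9, 4.0]
width: 0.0238
```

Request:
{"api": "servo_tool", "payload": {"rows": [[[1, -0.45, 0, -0.09, 0], [1, -0.7, -0.02, -0.09, 0], [1, -0.8, -0.02, -0.07, 0], [1, -0.87, -0.01, -0.02, 0], [1, -0.93, -0.01, 0.03, 0], [1, -0.9, -0.01, 0.08, 0], [1, -0.9, -0.01, 0.12, 0], [1, -0.37, 0, 0.05, 0], [1, 0, 0, 0, 0]]]}}

```text
clock: 26.52
ee_pos: [0.6838, 0.1047, 0.267]
orientation: [3.14, -0.094, -0.002]
wrist_force: [0.1, 2.6, -3.4]
width: 0.0236
```

Run:
```python
from h import *
s=state();print(s['clock'],s['ee_pos'],s['wrist_force'])
for n in ('scene',): cv2.imwrite(f"pics/{n}11.png",camera(n)[:,:,::-1])
crop('pics/scene11.png','pics/s11.png',285,190,405,320,5)
```

```text
26.525 [0.68376714 0.10469281 0.26695523] [ 0.10511058  2.59582087 -3.4066132 ]
```

View pics/s11.png

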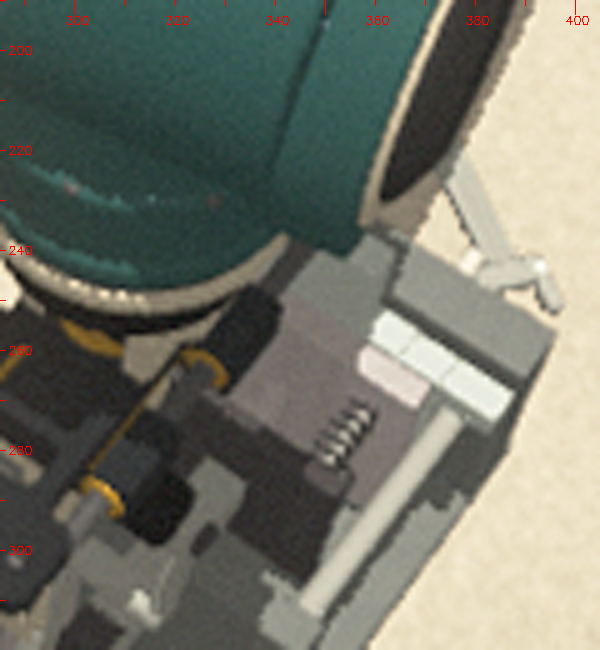

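Request:
{"api": "servo_tool", "payload": {"rows": [[[1, 0.77, 0.01, -0.12, 0], [1, 0.9, 0.01, -0.11, 0], [1, 0.9, 0.01, -0.06, 0], [1, 0.9, 0.01, 0, 0], [1, 0.9, 0.01, 0.05, 0], [1, 0, 0, 0, 0]]]}}

```text
clock: 27.32
ee_pos: [0.7286, 0.1016, 0.2697]
orientation: [-3.14, 0.094, -0.001]
wrist_force: [0.8, 3.8, -2.7]
width: 0.0236
```

Request:
{"api": "servo_tool", "payload": {"rows": [[[1, 0.5, 0.01, 0.05, 0], [1, 0, 0, 0, 0]]]}}

```text
clock: 27.58
ee_pos: [0.7331, 0.1013, 0.2692]
orientation: [-3.14, 0.094, -0.0]
wrist_force: [-0.6, 4.6, -3.8]
width: 0.0236
```

Request:
{"api": "servo_tool", "payload": {"rows": [[[1, 0.5, 0.01, 0.07, 0], [1, 0, 0, 0, 0]]]}}

```text
clock: 27.82
ee_pos: [0.738, 0.1009, 0.2686]
orientation: [-3.14, 0.094, -0.0]
wrist_force: [0.3, 4.8, -3.1]
width: 0.0237
```

Request:
{"api": "servo_tool", "payload": {"rows": [[[1, 0.5, 0, 0.05, 0], [1, 0, 0, 0, 0]]]}}

```text
clock: 28.08
ee_pos: [0.7428, 0.1007, 0.2678]
orientation: [-3.14, 0.094, 0.001]
wrist_force: [-2.0, 4.4, -5.0]
width: 0.0235
```

Request:
{"api": "servo_tool", "payload": {"rows": [[[1, -0.4, -0.04, -0.04, 0], [1, -0.7, -0.01, -0.09, 0], [1, -0.8, -0.01, -0.07, 0], [1, -0.87, -0.01, -0.02, 0], [1, -0.93, -0.01, 0.03, 0], [1, -0.9, -0.01, 0.08, 0], [1, -0.9, -0.01, 0.12, 0], [1, -0.37, 0, 0.04, 0], [1, 0, 0, 0, 0]]]}}

```text
clock: 29.2
ee_pos: [0.6838, 0.1048, 0.2671]
orientation: [3.14, -0.094, -0.001]
wrist_force: [3.7, -1.6, -11.8]
width: 0.0238
```

Run:
```python
from h import *
s=state();print(s['clock'],s['ee_pos'],s['wrist_force'])
for n in ('scene',): cv2.imwrite(f"pics/{n}12.png",camera(n)[:,:,::-1])
crop('pics/scene12.png','pics/s12.png',285,190,405,320,5)
```

```text
29.2 [0.68382198 0.10484138 0.26713077] [  3.65530721  -1.61530066 -11.81167092]
```

View pics/s12.png

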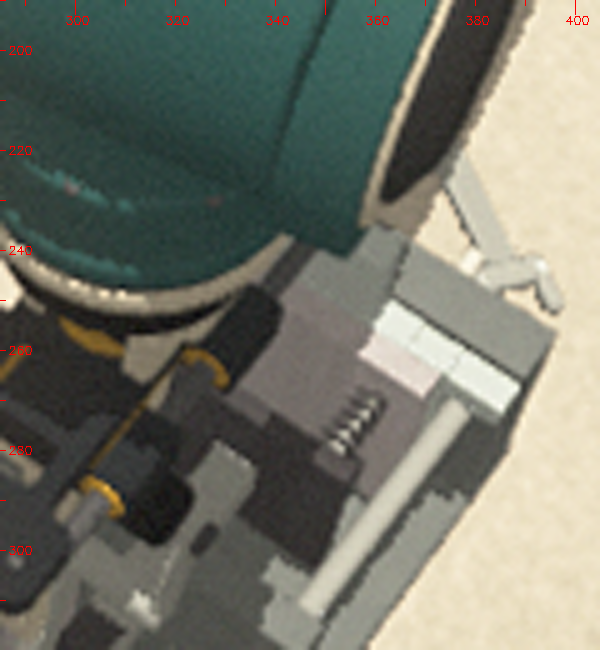

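Request:
{"api": "servo_tool", "payload": {"rows": [[[1, 0.77, 0.01, -0.03, 0], [1, 0.9, 0.01, -0.11, 0], [1, 0.9, 0.01, -0.06, 0], [1, 0.9, 0.01, 0, 0], [1, 0.9, 0.01, 0.05, 0], [1, 0, 0, 0, 0]]]}}

```text
clock: 30.0
ee_pos: [0.7284, 0.1018, 0.2696]
orientation: [-3.14, 0.094, -0.0]
wrist_force: [-4.5, -2.1, -0.4]
width: 0.0234
```

Request:
{"api": "servo_tool", "payload": {"rows": [[[1, 0.5, 0.01, 0.05, 0], [1, 0, 0, 0, 0]]]}}

```text
clock: 30.25
ee_pos: [0.7329, 0.1015, 0.2692]
orientation: [-3.14, 0.094, -0.0]
wrist_force: [-4.3, -2.3, -0.8]
width: 0.0233
```

Request:
{"api": "servo_tool", "payload": {"rows": [[[1, 0.5, 0.01, 0.07, 0], [1, 0, 0, 0, 0]]]}}

```text
clock: 30.5
ee_pos: [0.7378, 0.1012, 0.2686]
orientation: [-3.14, 0.094, -0.0]
wrist_force: [-5.3, -1.6, -0.7]
width: 0.0235
```

Request:
{"api": "servo_tool", "payload": {"rows": [[[1, 0.5, 0, 0.05, 0], [1, 0, 0, 0, 0]]]}}

```text
clock: 30.75
ee_pos: [0.7426, 0.1008, 0.2678]
orientation: [-3.14, 0.094, 0.001]
wrist_force: [-5.7, -1.3, -2.0]
width: 0.0237
```

Request:
{"api": "servo_tool", "payload": {"rows": [[[1, -0.4, 0, -0.05, 0], [1, -0.7, -0.01, -0.09, 0], [1, -0.8, -0.01, -0.07, 0], [1, -0.87, -0.01, -0.02, 0], [1, -0.93, -0.01, 0.03, 0], [1, -0.9, -0.01, 0.08, 0], [1, -0.9, -0.01, 0.12, 0], [1, -0.35, 0, 0.05, 0], [1, 0, 0, 0, 0]]]}}

```text
clock: 31.88
ee_pos: [0.6841, 0.1049, 0.2669]
orientation: [3.14, -0.094, -0.0]
wrist_force: [-0.4, -3.0, 2.2]
width: 0.0235
```

Request:
{"api": "servo_tool", "payload": {"rows": [[[1, 0.75, 0.01, -0.11, 0], [1, 0.9, 0.01, -0.11, 0], [1, 0.9, 0.01, -0.06, 0], [1, 0.9, 0.01, 0, 0], [1, 0.9, 0.01, 0.05, 0], [1, 0, 0, 0, 0]]]}}

```text
clock: 32.62
ee_pos: [0.7281, 0.1019, 0.2696]
orientation: [-3.14, 0.094, 0.002]
wrist_force: [-9.6, -3.1, 6.9]
width: 0.0239
```

Request:
{"api": "servo_tool", "payload": {"rows": [[[1, 0.4, 0.01, 0.04, 0], [1, 0, 0, 0, 0], [1, 0, 0, 0, 0]]]}}

```text
clock: 33.0
ee_pos: [0.7318, 0.1016, 0.2693]
orientation: [-3.14, 0.094, 0.002]
wrist_force: [-9.3, -4.3, 6.5]
width: 0.0235
```

Request:
{"api": "servo_tool", "payload": {"rows": [[[1, 0.3, 0.01, 0.05, 0], [1, 0, 0, 0, 0]]]}}

```text
clock: 33.25
ee_pos: [0.7348, 0.1014, 0.269]
orientation: [-3.14, 0.094, 0.002]
wrist_force: [-9.1, -1.3, 7.0]
width: 0.0237
```

Request:
{"api": "servo_tool", "payload": {"rows": [[[1, 0.3, 0, 0.04, 0], [1, 0, 0, 0, 0]]]}}

```text
clock: 33.5
ee_pos: [0.7378, 0.1012, 0.2686]
orientation: [-3.14, 0.094, 0.002]
wrist_force: [-9.2, -1.9, 8.4]
width: 0.0237
```

Request:
{"api": "servo_tool", "payload": {"rows": [[[1, 0.45, 0, 0.05, 0], [1, 0, 0, 0, 0]]]}}

```text
clock: 33.75
ee_pos: [0.7422, 0.1009, 0.2678]
orientation: [-3.14, 0.094, 0.003]
wrist_force: [-10.5, -2.8, 6.0]
width: 0.0236
```

Request:
{"api": "servo_tool", "payload": {"rows": [[[1, 0.15, 0, -0.05, 0], [1, 0, 0, 0, 0]]]}}

```text
clock: 34.0
ee_pos: [0.7434, 0.1008, 0.2677]
orientation: [-3.14, 0.094, 0.005]
wrist_force: [-11.4, -3.0, 3.1]
width: 0.0233
```

Request:
{"api": "servo_tool", "payload": {"rows": [[[1, -0.5, 0, -0.04, 0], [1, -0.7, -0.01, -0.09, 0], [1, -0.8, -0.01, -0.07, 0], [1, -0.87, -0.01, -0.02, 0], [1, -0.93, -0.01, 0.03, 0], [1, -0.9, -0.01, 0.08, 0], [1, -0.9, -0.01, 0.12, 0], [1, -0.3, 0, 0.02, 0], [1, 0, 0, 0, 0]]]}}

```text
clock: 35.12
ee_pos: [0.6849, 0.1048, 0.2672]
orientation: [3.14, -0.094, -0.001]
wrist_force: [1.6, -2.5, -2.7]
width: 0.0232
```

Run:
```python
from h import *
s=state();print(s['clock'],s['ee_pos'],s['wrist_force'])
cv2.imwrite("pics/scene13.png",camera('scene')[:,:,::-1])
ims=[cv2.resize(cv2.imread(f'pics/scene{i}.png')[235:300,325:405],None,fx=5,fy=5,interpolation=cv2.INTER_CUBIC) for i in (9,10,11,12,13)]
ims.append(ims[-1]*0)
a=np.vstack([np.hstack(ims[:2]),np.hstack(ims[2:4])]);cv2.imwrite('pics/cmp.png',a[:600])
cv2.imwrite('pics/cmp2.png',np.hstack(ims[3:5]))
```

```text
35.125 [0.68489216 0.10477207 0.26717651] [ 1.6422381  -2.47106031 -2.71034857]
```

View pics/cmp.png

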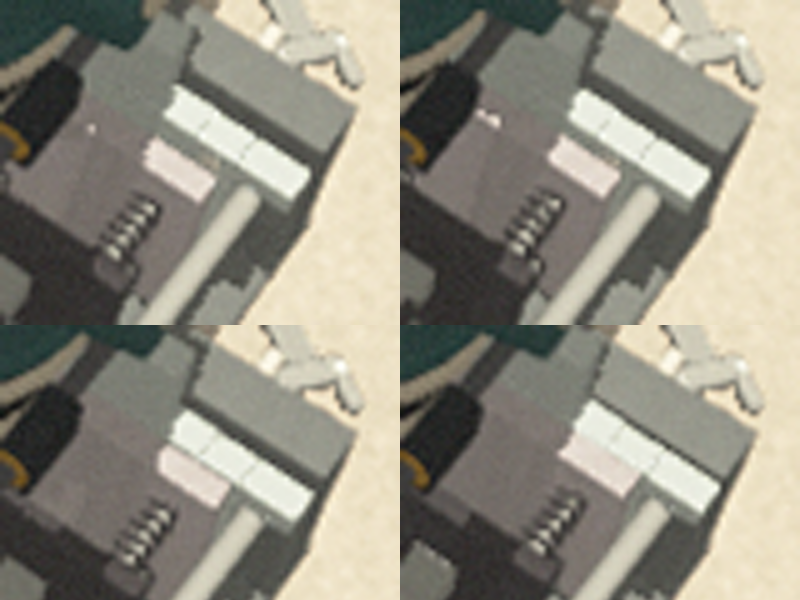

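View pics/cmp2.png

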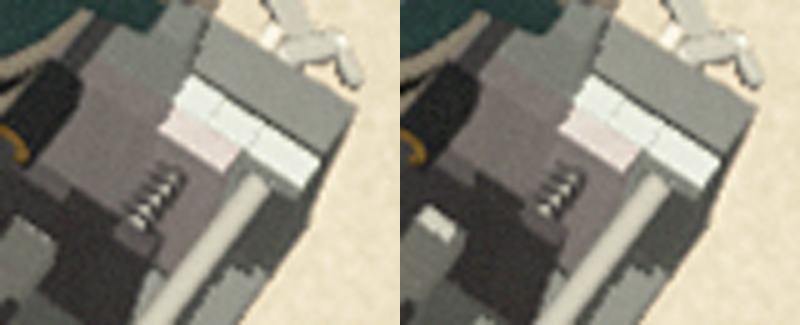

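Request:
{"api": "servo_tool", "payload": {"rows": [[[0.7, 0, 0, 0, 0], [0.4, 0, 0, 0, 0], [0, 0, 0, 0, 0], [0, 0, 0, 0, 0], [0, 0, 0, 0, 0], [0, 0, 0, -3, 0], [0, 0, 0, -5, 0], [0, 0, 0, -5, 0], [0, -3, 0, -4, 0], [0, -5, 0, 0, 0], [0, -5, 0, 0, 0], [0, 0, 0, 0, 0], [0, 0, 0, 0, 0]]]}}

```text
clock: 36.8
ee_pos: [0.5552, 0.1125, 0.4378]
orientation: [-3.14, 0.094, -0.001]
wrist_force: [0.3, 0.5, -1.4]
width: 0.0931
```

Run:
```python
from h import *
s=state();print(s['clock'],s['ee_pos'],s['wrist_force'])
W=wristcam()
cv2.imwrite("pics/scene14.png",camera('scene')[:,:,::-1])
cv2.imwrite("pics/wrist14.png",camera('wrist')[:,:,::-1])
crop('pics/scene14.png','pics/s14.png',235,190,405,360,4)
```

```text
36.8 [0.55523893 0.11254751 0.43781536] [ 0.31096691  0.46458043 -1.42202452]
```

View pics/s14.png

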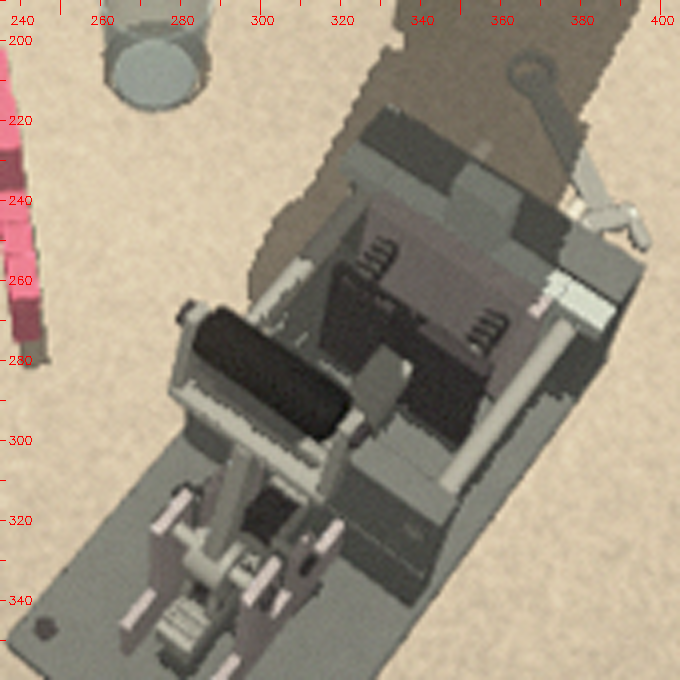

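View pics/wrist14.png

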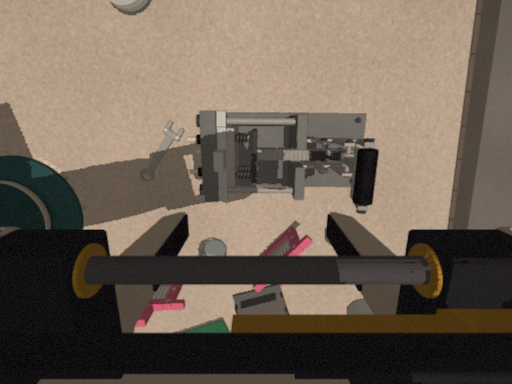

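Run:
```python
from h import *
crop('pics/wrist14.png','pics/w14.png',195,100,315,205,6)
```

```text
(no output)
```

View pics/w14.png

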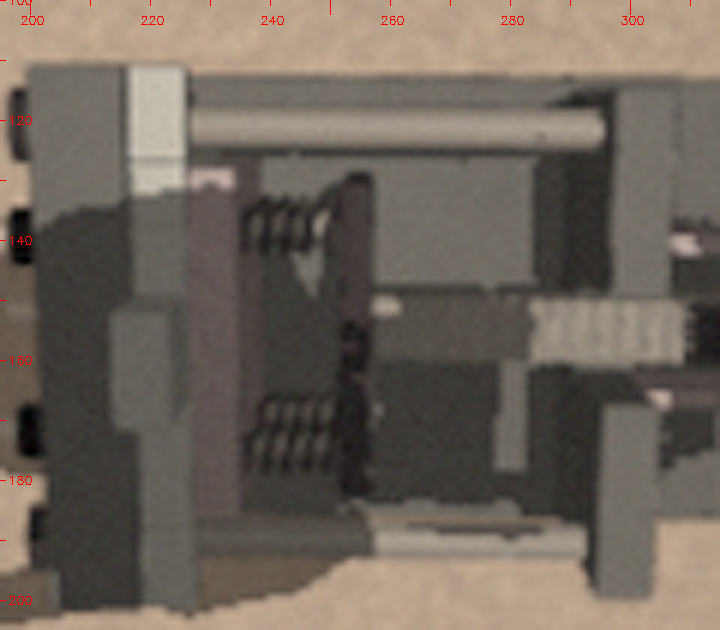

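Run:
```python
from h import *
from scipy.spatial.transform import Rotation as Ro
m=np.array([.998,-.0607])
cm=camera_model('wrist')
def WM(pos,rv):
    T=np.eye(4);T[:3,:3]=Ro.from_rotvec(rv).as_matrix();T[:3,3]=pos;return T@cm['tool_from_camera'],cm['mtx']
s=state();W2=WM(s['ee_pos'],s['orientation'])
W1=WM([.5196,-.0004,.3413],[3.12032,.36387,-.0007])
for zc in (.105,.115,.125):
    f=[m@watz(W1,p,.125)[:2] for p in ((276,124.5),(300,46))]; c=[m@watz(W1,p,zc)[:2] for p in ((308,131),(331.5,62))]
    f2=[m@watz(W2,p,.125)[:2] for p in ((234.5,140),(234.7,178))]; c2=[m@watz(W2,p,zc)[:2] for p in ((257,130),(257,150))]
    print(zc,np.round([*f,*c],4),np.mean(c)-np.mean(f),'|',np.round([*f2,*c2],4),np.mean(c2)-np.mean(f2))
print('head face',[m@watz(W2,p,.13)[:2] for p in ((216,115),(218,195))],'fol front',m@watz(W2,(226.2,150),.125)[:2])
```

```text
0.105 [0.5251 0.5245 0.5734 0.5731] 0.04843310402538403 | [0.508  0.5071 0.547  0.547 ] 0.03944074739669268
0.115 [0.5251 0.5245 0.5714 0.5711] 0.04651397072257335 | [0.508  0.5071 0.547  0.547 ] 0.03945711253109074
0.125 [0.5251 0.5245 0.5695 0.5692] 0.04459483741976278 | [0.508  0.5071 0.547  0.547 ] 0.03947347766548859
head face [np.float64(0.47826950581279737), np.float64(0.47669984048586844)] fol front 0.4931662521198711
```

Run:
```python
from h import *
a=cv2.resize(cv2.imread('pics/scene0.png')[240:384,240:370],None,fx=3,fy=3,interpolation=cv2.INTER_CUBIC)
b=cv2.resize(cv2.imread('pics/scene14.png')[240:384,240:370],None,fx=3,fy=3,interpolation=cv2.INTER_CUBIC)
cv2.imwrite('pics/ab.png',np.hstack([a,b]))
m=np.array([.998,-.0607,0]);n=np.array([.0607,.998,0])
for sdist in (.25,.30,.06):
  for z in (.07,.12):
    X=m*(.477+sdist)+n*.1473+np.array([0,0,z]);print(sdist,z,proj('scene',X),[np.round(proj('scene',X-m*k*.008)-proj('scene',X),1) for k in (1,3,5)])
```

```text
0.25 0.07 [281.20929142 345.74362883] [array([ 2.5, -3.2]), array([ 7.4, -9.4]), array([ 12.2, -15.6])]
0.25 0.12 [281.92207737 336.97660527] [array([ 2.6, -3.3]), array([ 7.7, -9.8]), array([ 12.7, -16.1])]
0.3 0.07 [265.28210845 366.10989877] [array([ 2.6, -3.3]), array([ 7.7, -9.9]), array([ 12.8, -16.4])]
0.3 0.12 [265.27121338 358.07017846] [array([ 2.7, -3.4]), array([  8.1, -10.3]), array([ 13.4, -17. ])]
0.06 0.07 [335.45886987 276.37407607] [array([ 2.1, -2.7]), array([ 6.2, -8. ]), array([ 10.3, -13.2])]
0.06 0.12 [338.36414794 265.47491342] [array([ 2.2, -2.7]), array([ 6.5, -8.2]), array([ 10.7, -13.5])]
```

View pics/ab.png

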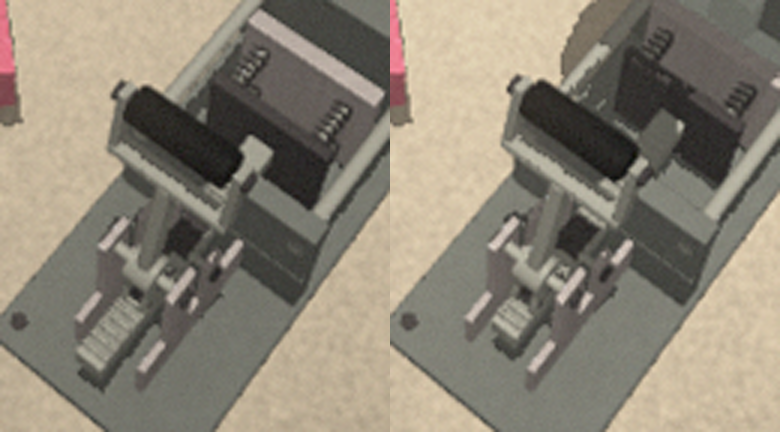

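Run:
```python
from h import *
r=[]
for i in (0,9,10,11,12,13,14):
    im=cv2.resize(cv2.imread(f'pics/scene{i}.png')[330:384,255:305],None,fx=4,fy=4,interpolation=cv2.INTER_CUBIC);cv2.putText(im,str(i),(5,205),0,.6,(0,0,255),2);r.append(im)
r.append(r[0]*0)
cv2.imwrite('pics/ram.png',np.vstack([np.hstack(r[:4]),np.hstack(r[4:])]))
```

View pics/ram.png

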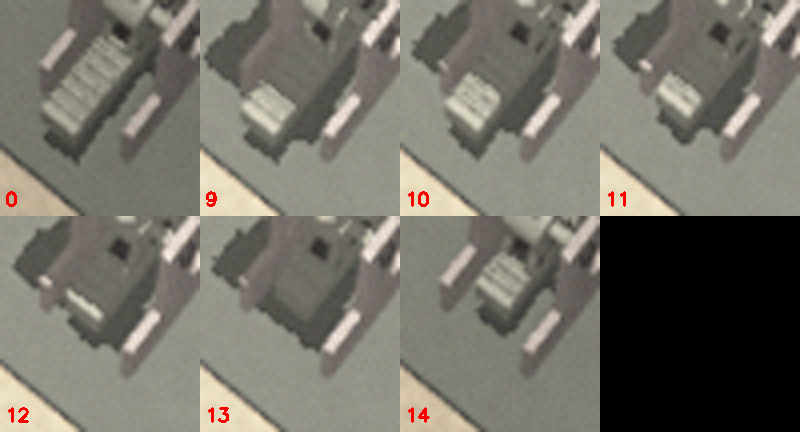

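Run:
```python
from h import *
crop('pics/scene0.png','pics/r0.png',255,330,305,384,8)
crop('pics/scene14.png','pics/r14.png',255,330,305,384,8)
cv2.imwrite('pics/r.png',np.hstack([cv2.imread('pics/r0.png'),cv2.imread('pics/r14.png')])[:, :800])
crop('pics/scene0.png','pics/r0.png',300,235,375,310,5)
crop('pics/scene14.png','pics/r14.png',300,235,375,310,5)
cv2.imwrite('pics/c.png',np.hstack([cv2.imread('pics/r0.png'),cv2.imread('pics/r14.png')])[:, :800])
```

```text
(no output)
```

View pics/r.png

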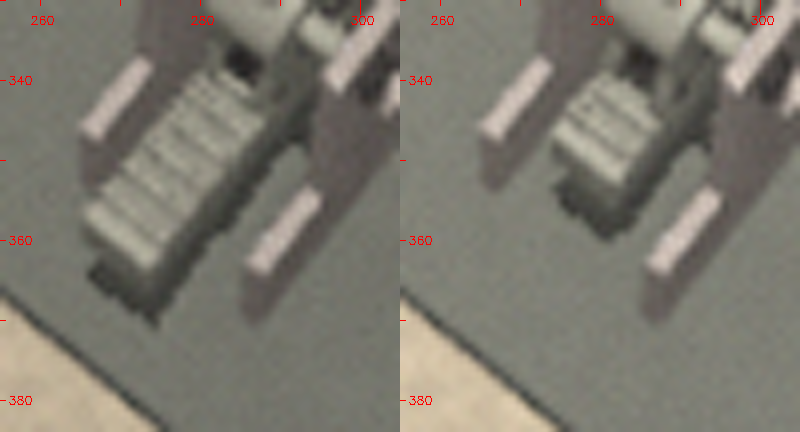

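View pics/c.png

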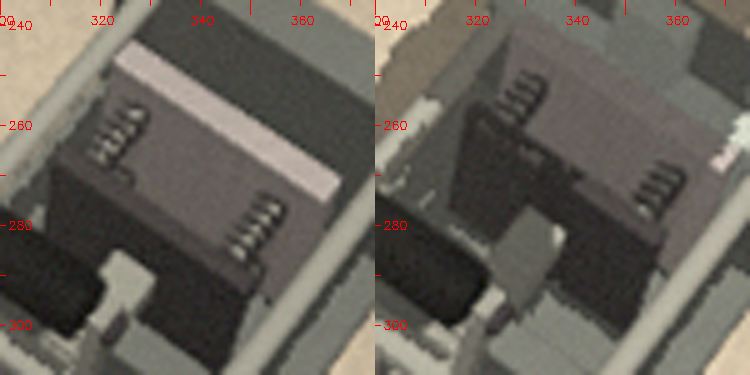

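Run:
```python
from h import *
r=[]
for i in (9,10,11,12,13,14):
    im=cv2.imread(f'pics/scene{i}.png')[335:375,258:298].astype(float)
    im=np.clip((im-20)*2.0,0,255).astype(np.uint8)
    im=cv2.resize(im,None,fx=6,fy=6,interpolation=cv2.INTER_CUBIC)
    for k in range(0,40,10): cv2.line(im,(k*6,0),(k*6,239),(0,0,255),1);cv2.line(im,(0,k*6),(239,k*6),(0,0,255),1)
    cv2.putText(im,str(i),(5,235),0,.6,(0,255,255),2);r.append(im)
cv2.imwrite('pics/ram2.png',np.vstack([np.hstack(r[:3]),np.hstack(r[3:])]))
```

```text
(no output)
```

View pics/ram2.png

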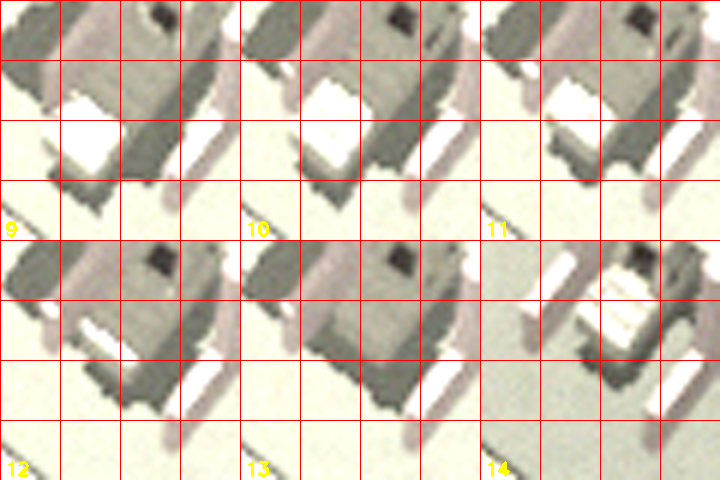

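Request:
{"api": "servo_tool", "payload": {"rows": [[[0, 5, 0, 0, 0], [0, 5, 0, 0, 0], [0, 3, 0, 4, 0], [0, 0, 0, 5, 0], [0, 0, 0, 5, 0], [0, 0, 0, 3, 0], [0.4, 0, 0, 0, 0], [0.7, 0, 0, 0, 0], [1, 0, 0, 0, 0], [1, 0, 0, 0, 0], [1, 0, 0, 0, 0], [1, 0, 0, 0, 0], [1, 0, 0, 0, 0], [1, 0, 0, 0, 0], [1, 0, 0, 0, 0]]]}}

```text
clock: 38.78
ee_pos: [0.6849, 0.1048, 0.2676]
orientation: [-3.14, 0.094, -0.0]
wrist_force: [1.3, 0.7, -0.8]
width: 0.0238
```

Request:
{"api": "servo_tool", "payload": {"rows": [[[1, -0.1, 0, 0, 0], [1, 0, 0, 0, 0]]]}}

```text
clock: 39.02
ee_pos: [0.6837, 0.1048, 0.2674]
orientation: [3.14, -0.094, -0.001]
wrist_force: [1.2, 0.2, -1.7]
width: 0.0234
```

Request:
{"api": "servo_tool", "payload": {"rows": [[[1, 0.9, 0.01, -0.13, 0], [1, 0.9, 0.01, -0.11, 0], [1, 0.9, 0.01, -0.06, 0], [1, 0, 0, 0, 0]]]}}

```text
clock: 39.52
ee_pos: [0.7111, 0.103, 0.2706]
orientation: [-3.14, 0.094, 0.003]
wrist_force: [-7.8, 0.9, 0.8]
width: 0.0236
```

Request:
{"api": "servo_tool", "payload": {"rows": [[[1, 0.9, 0.01, 0, 0], [1, 0.5, 0.01, 0.02, 0], [1, 0, 0, 0, 0], [1, 0, 0, 0, 0]]]}}

```text
clock: 40.02
ee_pos: [0.7245, 0.102, 0.2704]
orientation: [-3.14, 0.094, 0.004]
wrist_force: [-9.4, 1.6, 0.8]
width: 0.0234
```

Request:
{"api": "servo_tool", "payload": {"rows": [[[1, 0.5, 0.01, 0.03, 0], [1, 0.5, 0.01, 0.05, 0], [1, 0, 0, 0, 0], [1, 0, 0, 0, 0]]]}}

```text
clock: 40.52
ee_pos: [0.7345, 0.1013, 0.2696]
orientation: [-3.14, 0.094, 0.004]
wrist_force: [-9.9, 1.2, 1.0]
width: 0.0235
```

Request:
{"api": "servo_tool", "payload": {"rows": [[[1, 0.5, 0.01, 0.07, 0], [1, 0, 0, 0, 0], [1, 0, 0, 0, 0]]]}}

```text
clock: 40.9
ee_pos: [0.7394, 0.101, 0.2689]
orientation: [-3.14, 0.094, 0.004]
wrist_force: [-10.5, 2.6, 1.3]
width: 0.0238
```

Request:
{"api": "servo_tool", "payload": {"rows": [[[1, 0.5, 0.01, 0.08, 0], [1, 0, 0, 0, 0], [1, 0, 0, 0, 0]]]}}

```text
clock: 41.28
ee_pos: [0.7443, 0.1007, 0.268]
orientation: [-3.14, 0.093, 0.004]
wrist_force: [-10.9, 2.7, 0.6]
width: 0.0238
```

Request:
{"api": "servo_tool", "payload": {"rows": [[[1, 0.2, 0, 0.04, 0], [1, 0, 0, 0, 0], [1, 0, 0, 0, 0]]]}}

```text
clock: 41.65
ee_pos: [0.7462, 0.1005, 0.2677]
orientation: [-3.14, 0.093, 0.004]
wrist_force: [-10.8, 2.4, 0.1]
width: 0.0236
```

Run:
```python
from h import *
s=state();print(s['clock'],s['ee_pos'],s['wrist_force'])
cv2.imwrite("pics/scene15.png",camera('scene')[:,:,::-1])
crop('pics/scene15.png','pics/s15.png',235,190,405,380,4)
```

```text
41.65 [0.74624887 0.10053759 0.26765871] [-10.8239312    2.44986498   0.11906415]
```

View pics/s15.png

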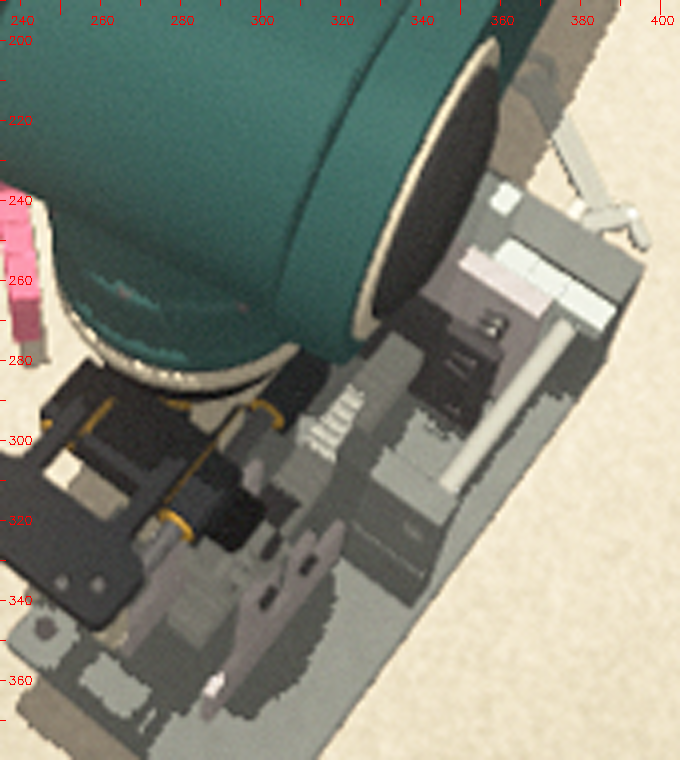

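Request:
{"api": "servo_tool", "payload": {"rows": [[[1, -0.6, -0.01, -0.09, 0], [1, -0.7, -0.01, -0.09, 0], [1, -0.9, -0.01, -0.06, 0], [1, -0.9, -0.01, -0.02, 0], [1, -0.9, -0.01, 0.03, 0], [1, -0.9, -0.01, 0.07, 0], [1, -0.9, -0.01, 0.12, 0], [1, -0.45, 0, 0.05, 0], [1, 0, 0, 0, 0]]]}}

```text
clock: 42.82
ee_pos: [0.6839, 0.1047, 0.2674]
orientation: [-3.14, 0.094, 0.001]
wrist_force: [0.5, 4.3, -0.1]
width: 0.0234
```

Run:
```python
from h import *
s=state();print(s['clock'],s['ee_pos'],s['wrist_force'])
cv2.imwrite("pics/scene16.png",camera('scene')[:,:,::-1])
r=[cv2.resize(cv2.imread(f'pics/scene{i}.png')[240:315,325:405],None,fx=5,fy=5,interpolation=cv2.INTER_CUBIC) for i in (13,16)]
cv2.imwrite('pics/cmp3.png',np.hstack(r))
```

```text
42.825 [0.68394853 0.10469015 0.26741169] [ 0.50264646  4.26842579 -0.06592459]
```

View pics/cmp3.png

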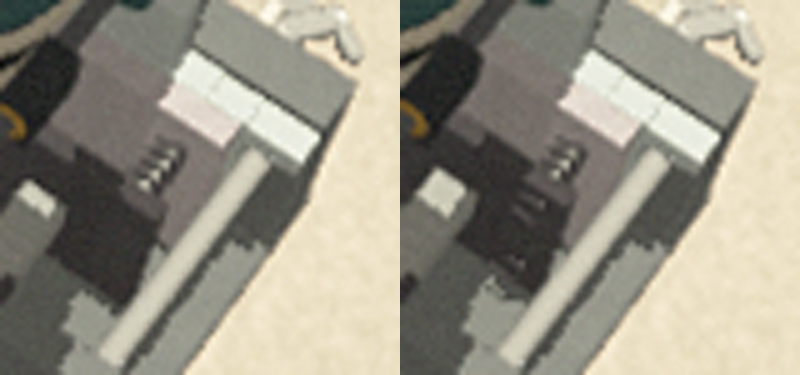

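Request:
{"api": "servo_tool", "payload": {"rows": [[[0.7, 0, 0, 0, 0], [0.4, 0, 0, 0, 0], [0, 0, 0, 0, 0], [0, 0, 0, 0, 0], [0, 0, 0, 0, 0], [0, 0, 0, -3, 0], [0, 0, 0, -5, 0], [0, 0, 0, -5, 0], [0, -3, 0, -4, 0], [0, -5, 0, 0, 0], [0, -5, 0, 0, 0], [0, 0, 0, 0, 0], [0, 0, 0, 0, 0]]]}}

```text
clock: 44.5
ee_pos: [0.5547, 0.1124, 0.4378]
orientation: [-3.14, 0.094, -0.001]
wrist_force: [0.9, -0.2, 1.0]
width: 0.0932
```

Run:
```python
from h import *
s=state();print(s['clock'],s['ee_pos'],s['wrist_force'])
cv2.imwrite("pics/scene17.png",camera('scene')[:,:,::-1])
cv2.imwrite("pics/wrist17.png",camera('wrist')[:,:,::-1])
r=[cv2.resize(cv2.imread(f'pics/scene{i}.png')[330:384,255:305],None,fx=5,fy=5,interpolation=cv2.INTER_CUBIC) for i in (0,14,17)]
r2=[cv2.resize(cv2.imread(f'pics/scene{i}.png')[235:305,315:365],None,fx=5,fy=5,interpolation=cv2.INTER_CUBIC) for i in (0,14,17)]
cv2.imwrite('pics/cmp4.png',np.vstack([np.hstack(r),np.hstack(r2)])[:600])
crop('pics/wrist17.png','pics/w17.png',195,100,315,205,6)
# phase-correlate ram tile 14->17
a,b=[cv2.cvtColor(cv2.imread(f'pics/scene{i}.png'),cv2.COLOR_BGR2GRAY) for i in (14,17)]
t=a[338:358,272:288]; R=cv2.matchTemplate(b[320:375,255:305],t,cv2.TM_CCOEFF_NORMED);_,v,_,l=cv2.minMaxLoc(R);print('ram shift',l[0]+255-272,l[1]+320-338,v)
# wrist collar
```

```text
44.5 [0.55473025 0.11237233 0.43784445] [ 0.86671476 -0.171475    0.95319814]
ram shift 2 -3 0.6774003505706787
```

View pics/cmp4.png

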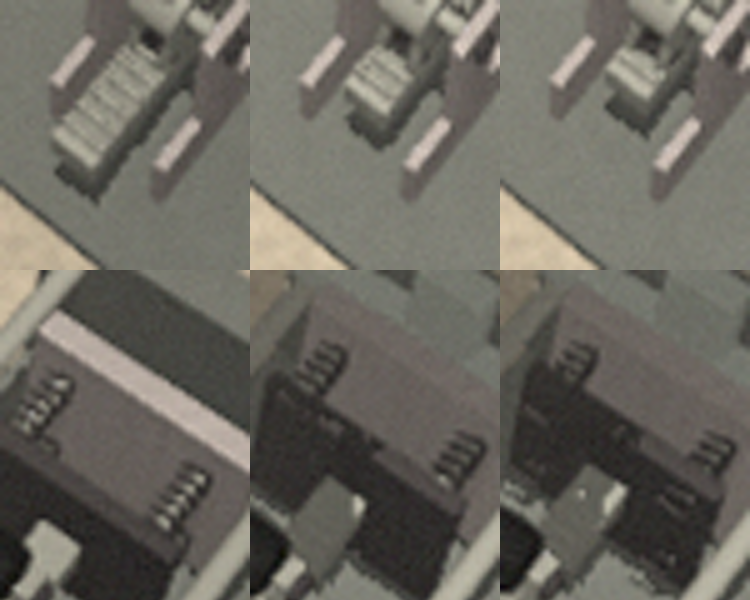

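View pics/w17.png

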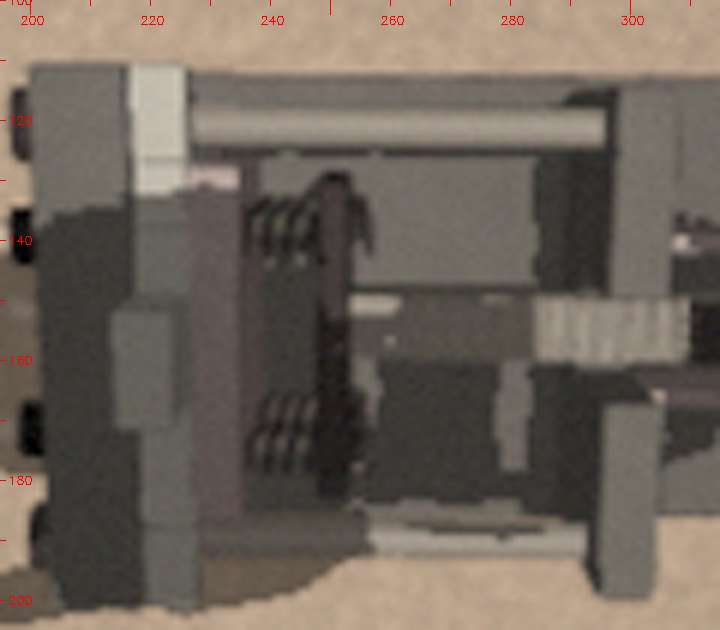

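View pics/scene17.png

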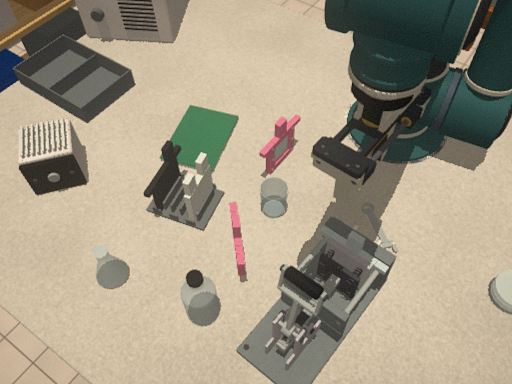

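The last view shows the plate at the head (360,240). The other two plates are in the rack (180,180), the beaker and bottle are standing, and the gripper is clear of everything.

```bash
python3 -c "
from cell import *
print(sign_off())"
```

```text
the job is handed in; nothing more can be done
None
```

The window plate hangs on both rails, clamped against the head at an estimated 50 N (allowed 42 to 90 N). I let go of everything and handed the job in at about 45 s of the 72 s allowed. No verdict was reported, and the clamping force was not measured directly.

- **Placing:** I gripped the plate by its tab and lowered it in small steps. The first contact with the rails showed only about 3 N.
- **Pumping:** I pulled six strokes, but the images show the ram moved only about four 8 mm teeth. Stroke 5 (about 10 to 11.5 N at the grip) did not hold, and stroke 1 seems to have gained little. I don't know why. I repeated stroke 5 pulling further, to about 0.41 rad, and it held, at 10.9 N.
- **Clamping force:** the grip force gives about 50 to 53 N on the plate, and the spring compression of 14 to 15 mm gives about 47 to 50 N. One rougher spring reading gave only about 41 N, just under the limit. I stopped there because one more stroke would have needed about 16 N, further from the 12 N asked for.
- **Last look:** the plate is upright and flat against the head. The other two plates are still in the rack, and the beaker and bottle are standing. The gripper is open and clear of everything.

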